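# Sort the loose test-kit parts into their holders

### The arm

A 6-joint arm with a two-finger parallel gripper is mounted at the origin on a cart in front of the work surface, level with it; the furniture and walls round the work are solid. World frame = base frame: x ahead of the robot, y to its left, z up, the work surface at z = 0. Lengths are in m, angles in degrees, forces in N, time in s.
With the tool pointing down it reaches from about 0.375 to 0.9 m from the base axis. Payload 3.1 kg.
Tool frame: the origin (TCP) lies midway between the tips of the shut fingers; the grasp point (between the pads) lies 19 mm behind it (bot.hold_point_z is the distance from the TCP to the grasp point, in m); z points along the fingers, y is the line along which they close (so a half turn about z gives the same grasp; the last joint's range is limited). The gripper opens to 87 mm and grips with 3 to 60 N. Pads are 19 mm wide; open, the fingers measure 117 mm over their backs; the gripper's body (75 mm by 190 mm) begins 51 mm behind the grasp point.
Start: joints at [59.731, 30.224, 82.088, -0, 67.689, -10.227], TCP at [0.214, 0.587, 0.19] pointing down, gripper open.
Joint ranges: [-176.69, 176.69], [-43.24, 126.21], [12.49, 139.97], [-82, 262], [0, 151.66], [-163.58, 163.58]. Speed limits (degrees/s): [159.86, 159.86, 180, 180, 180, 180].

### API

Orientations are given as a 3x3 rotation matrix whose columns are the frame's x, y, z axes.
In Python, from rig import read_state, optics, order, bot gives the robot as it stands.
- The arm moves only by the tool drive_tool, never from a script. Its argument "steps" is a list of rows, each a list of 7 numbers: the finger opening in mm, from 0 to 87, then the shift along the tool's x, y, z normalised to -1 to 1, where 1 is 0.12 m, then the turn, a rotation vector about the tool's x, y, z normalised to -1 to 1, where 1 is 1.5 rad. In form: [[jaw, tx, ty, tz, ax, ay, az], ...]. A call has 1 to 8 rows; each row is the pose to reach, as a shift and turn from the pose commanded when the call began, along the tool's axes at that moment; what a row does not reach only later rows make up. A row lasts 1/10 s, in which the tool goes at most 50 mm and 8.59 degrees, less where a joint would pass 70% of its speed; a pose out of reach is approached as far as the arm can. A call with a number of a shift or a turn outside -1 to 1 is refused whole. A call with a gripper value outside its range is refused whole. The fingers move at their own pace and stop on an object; the grip force is fixed at half the most. Time passes only in rows, so rows that repeat a pose let the fingers close. It gives the time, the measured TCP pose, the force, the opening and the grip force at its end, in the units of the state.
- read_state(): the state, without advancing time (a new reading comes with each control period).
- optics.capture(name): name is "scene" or "top" or "wrist"; returns a dict with "color" (384x512x3 uint8, blue, green, red), "range_z" (384x512 float32, m along the optical axis (not along the pixel's ray), 0 where there is no reading), "fx", "fy", "cx", "cy" (pixels), "rvec" (rotation vector, rad) and "tvec" (3), from world to camera coordinates, as OpenCV has them. Camera axes: x right, y down, z forward; pixel columns grow to the right and rows downward; lengths in m; the calibration is good to about 2 mm. A picture is of the moment at which its call begins.
- order.hand_in(): hands the job in; it is judged then, once.
The state is a dict: "time_s": time; "joint_positions": joint angles; "qvel": joint speeds; "tau": joint torques, N m; "position": TCP position; "tcp_rot": TCP orientation; "force": force on the tool from outside, world axes, zero at the start; "moment": the same for the moment, N m; "opening": opening from 0.0 (shut) to 1.0 (fully open); "grasp_force": force on a finger pad.
Only numpy, scipy, OpenCV 4.12 (cv2) and the standard library are available. Lean on these libraries where they do the work, as an engineer would, in place of code of your own. Each camera call takes 0.05 s, during which the arm holds its last target. There are 200 camera calls.

### The job

Tidy the test station: put each loose part into the holder made for its kind. The two white test cassettes go into the grey cassette rest, one to a bay, face up with one end tucked under the bay's lip and then lowered so that they lie flat on the bay's floor; the two blue-capped bottles go upright into the bottle block, one to a well, standing on the bottom; the marker pen lies lengthways inside the shallow pen tray. Do not disturb the amber dropper bottle or the minute timer, and leave everything released and at rest.

Things in the scene. Friction and masses are not known exactly. Their poses are not given: they have to be found in the camera images.
- cassette_1: Loose white test cassette lying flat, face up: a slim bar 22 wide (x), 72 long (y), 5 thick, both ends alike, 14 g. Its origin is the centre of its underside, z up. Grip across the 22, fingertips 2 above the table, 6 to 8 off the middle towards the end that will stay high: leaves the fingers room at the lip.
- cassette_2: Second cassette, same as cassette_1. To seat either: pitch it 12 degrees, low end towards the rest's -x; lower that end to 2 over the bay floor at x = -23; slide it to x = -36 under the lip; level it with the low end kept there, so the high end drops inside the tail stop; release. Seated, its middle is within 6 of the bay's middle.
- bottle_1: A loose white dropper bottle with a blue screw cap, standing upright, 67 tall, about 30 g: round body 26 in diameter up to 45 high, then the 19 mm cap. Its origin is the centre of its underside, z up. The yaw does not matter. Grip the upper body with the fingertips about 26 above its foot: then they stay above the block when its foot is in the well.
- bottle_2: Second blue-capped bottle, the same as bottle_1 in every way. Its origin is the centre of its underside, z up.
- marker: A loose round marker pen, white with a red cap, lying on its side: 135 long (its y axis), 17 wide (x), 16 high, 20 g. Origin: the middle of its length, at its underside as it lies at the start. Grip across its width at the middle, with the fingertips about 3 above what it lies on.
- cassette_rest: Fixed grey rest, 112 x 150. Origin: centre of underside, z up. Two bays along x at y = -36, +36, floor z = 6, from end wall x = -42 to tail stop x = +42 (stop top z = 12). A lip over the -x end (robot's side) covers x = -54 to -26, underside z = 16, top z = 21: a 72 cassette cannot drop in level. Bay 34 wide; side walls only at x < -26 and x > 31 (top z = 12): room for fingers between.
- bottle_block: The fixed white plastic block with two round blind wells, 76 (x) by 134 (y) by 24 high, on an 84 by 142 foot. Origin: centre of its underside, z up. Wells 42 in diameter, at y = -31 and y = +31 (x = 0), 20 deep: their bottoms are at z = 4.
- pen_tray: The fixed shallow steel tray, open on top, 80 (x) by 184 (y), walls 4 thick and 12 high, inner floor at z = 4 (a thin dark mat lies on it). Origin: centre of its underside, z up. The marker lies along its y axis; the inside is 72 by 176.
- dropper: Bystander, to be left alone: amber glass dropper bottle, 33 in diameter, 102 tall, standing behind the holders. Its origin is the centre of its underside, z up. It stands under the front edge of a shelf board whose underside is 490 above the table and whose edge is about 80 behind the holders: lift only as far as needed over a holder and draw the hand back towards the robot before travelling.
- minute_timer: Bystander, to be left alone: round white minute timer with a red knob, 64 in diameter, 39 tall. Its origin is the centre of its underside, z up.
There are look-alikes about, which are no part of the job. What is shaped like the bottle_1 but green is not meant.

How it is judged:
By the outcome, as a careful person would: the job done as asked, in the order asked, and still so for the second after the job is handed in, with the robot touching nothing.
It also fails if it takes over 136 s, if anything falls off the work surface, if the arm or the gripper's body presses on something with over 40 N, if the wrist force passes 120 N, or if a joint passes its speed limit or range.

## Working session

There is one attempt and no reset: what is moved stays moved. The work goes in short steps, Python scripts to look and compute and a tool call to move; the robot and the scene stay as the last step left them, time stands still between calls to the robot, and variables do not carry over. Pictures are saved under pics/ and viewed, at most 14 in all, crops included, and the job is handed in when it is done.

Besides the shell and the picture viewer there is one more tool, called after ">>>" in YAML: its name, and indented under it one key for each argument. drive_tool: Moves the arm, as the interface text tells. Scaled input: -1 to 1 covers 0.12 m each way for a shift and 1.5 rad each way for a turn. Its arguments: {"type":"object","properties":{"steps":{"type":"array"}},"required":["steps"]}

```bash
ls; mkdir -p pics; python3 - <<'E'
from rig import read_state, optics, order, bot
import cv2,numpy as np,pickle
print(read_state()); print(bot.hold_point_z)
d={}
for n in("scene","top"):
    c=optics.capture(n); d[n]=c
    print(n,c["fx"],c["fy"],c["cx"],c["cy"],c["rvec"],c["tvec"])
    cv2.imwrite(f"pics/{n}0.png",cv2.resize(c["color"],(800,600),interpolation=cv2.INTER_CUBIC))
pickle.dump(d,open("d0.pkl","wb"))
E
```

```text
pics
{'time_s': 0.0, 'joint_positions': array([ 5.97323015e+01,  3.02776600e+01,  8.21570828e+01, -4.04213610e-03,
        6.76887545e+01, -1.02292190e+01]), 'qvel': array([-0.06341466, -0.07372762,  0.07238609, -0.0084746 , -0.02746242,
       -0.07370379]), 'tau': array([ 7.00230958e-04, -4.40058947e+01, -1.76587629e+01,  6.34296192e-02,
        5.84631076e-02, -1.51138088e-04]), 'position': array([0.21375565, 0.58644935, 0.18918185]), 'tcp_rot': array([[-9.39471747e-01,  3.42624831e-01, -1.03005537e-03],
       [ 3.42626231e-01,  9.39469891e-01, -1.89449955e-03],
       [ 3.18603418e-04, -2.13275279e-03, -9.99997675e-01]]), 'force': array([ 0.09251876, -0.10233803,  0.42871231]), 'moment': array([ 0.01515006, -0.0336304 ,  0.0538513 ]), 'grasp_force': 0.0, 'opening': 1.0016478757965226}
0.0187
scene 353.6238777343415 353.6238777343415 252.75258312382957 191.47709474514437 [ 2.07711187 -0.57432328  0.30014555] [-0.46252109  0.17224826  0.94223853]
top 399.2592740159832 399.2592740159832 252.3903475146341 191.26871782434358 [ 2.16171335 -2.20413157  0.07859134] [-0.00694941  0.54544944  1.30119281]
```

View pics/top0.png

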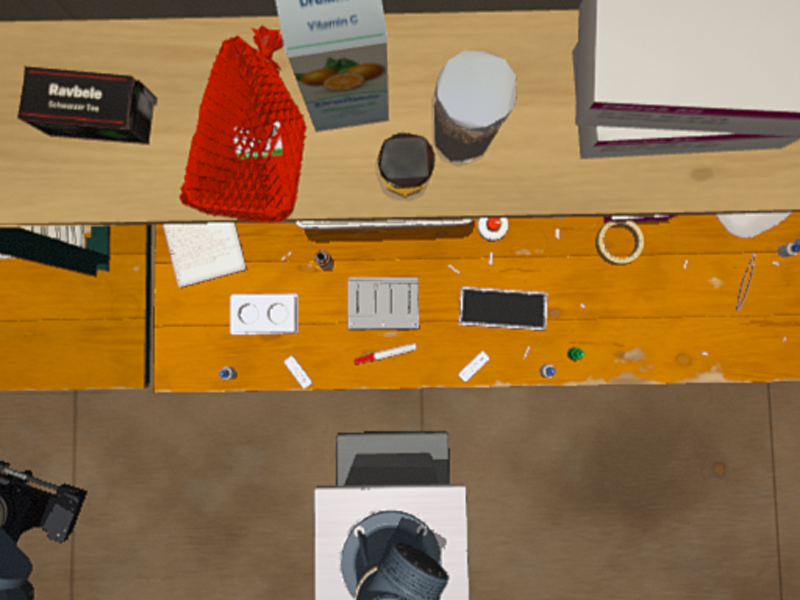

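View pics/scene0.png

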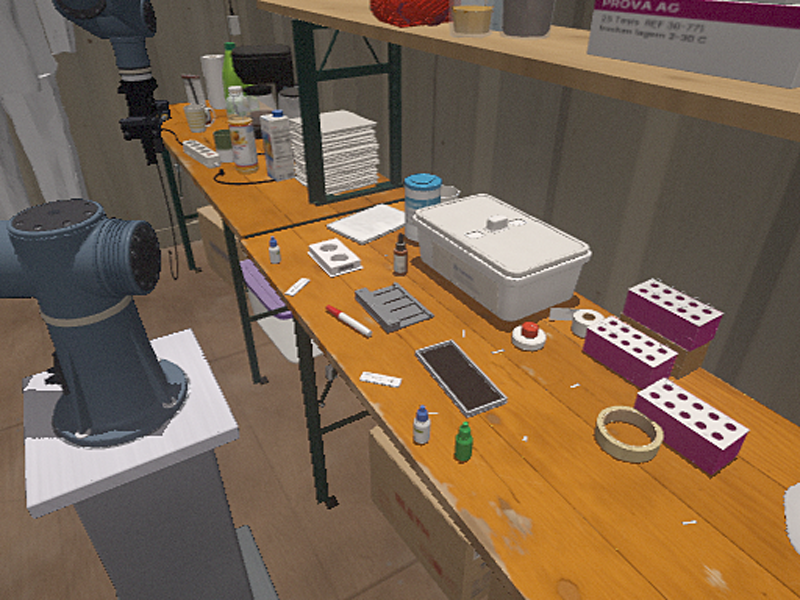

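Top view (800x600 pixels): blue-capped bottles at (227,373) and (548,371), cassettes at (298,371) and (473,366), marker at (385,354). Holders: block (264,313), rest (383,303), tray (503,308). Bystanders: dropper (323,259), timer (493,228).

What could be mistaken for these: the green bottle at (576,354), a bottle-like thing at (790,248), and small white scraps at (527,352) and (453,268). I'll check these in a close crop and measure.

```bash
cat > h.py <<'E'
import cv2,numpy as np,pickle
from rig import read_state, optics, order, bot
def cam(c):
    R=cv2.Rodrigues(np.array(c["rvec"],float))[0]; t=np.array(c["tvec"],float).ravel(); return R,t
def ray(c,uv,z):
    "pixels (N,2) -> world points on plane z"
    R,t=cam(c); uv=np.atleast_2d(np.array(uv,float)); o=-R.T@t
    d=np.c_[(uv[:,0]-c["cx"])/c["fx"],(uv[:,1]-c["cy"])/c["fy"],np.ones(len(uv))]@R
    return o+d*((z-o[2])/d[:,2])[:,None]
def cloud(c):
    R,t=cam(c); v,u=np.mgrid[:384,:512]; Z=c["range_z"]
    P=np.stack([(u-c["cx"])/c["fx"]*Z,(v-c["cy"])/c["fy"]*Z,Z],-1)
    return (P-t)@R
def rect(c,mask,z):
    "rectangles of contours in plane z: centre, sizes, long-axis yaw deg"
    out=[]
    for k in cv2.findContours(mask.astype(np.uint8),cv2.RETR_EXTERNAL,cv2.CHAIN_APPROX_NONE)[0]:
        if len(k)<8: continue
        p=ray(c,k[:,0,:],z)[:,:2]*1000
        (x,y),(w,h),a=cv2.minAreaRect(p.astype(np.float32))
        if w<h: w,h,a=h,w,a+90
        m=k[:,0,:].mean(0)
        out.append((np.round(m).astype(int).tolist(),round(x,1),round(y,1),round(w,1),round(h,1),round((a+90)%180-90,1)))
    return out
E
python3 - <<'E'
from h import *
d=pickle.load(open("d0.pkl","rb"))
c=d["top"]; im=c["color"]
cr=im[135:255,95:395]; cv2.imwrite("pics/crop1.png",cv2.resize(cr,(800,320),interpolation=cv2.INTER_CUBIC))
P=cloud(c)
hsv=cv2.cvtColor(im,cv2.COLOR_BGR2HSV)
H,S,V=hsv[...,0],hsv[...,1],hsv[...,2]
roi=np.zeros((384,512),bool); roi[140:250,95:512]=1
for n,m,z in [("white",(S<60)&(V>150),.005),("grey",(S<60)&(V>100)&(V<=200),.012),("dark",(V<70),.004),("blue",(H>100)&(H<130)&(S>90),.06),("green",(H>50)&(H<85)&(S>90),.06),("red",((H<4)|(H>174))&(S>150),.008)]:
    print(n); [print("  ",r) for r in rect(c,m&roi,z) if r[3]>8]
for n,u,v in[("table",200,215),("block",168,188),("rest",245,212),("tray",322,213),("tlip",245,207)]:
    print(n,P[v,u].round(4),P[v-2:v+3,u-2:u+3,2].std())
E
```

```text
white
   ([145, 242], 386.5, 341.4, 14.7, 3.0, -64.5)
   ([145, 236], 403.6, 340.7, 15.0, 5.9, 62.7)
   ([349, 236], 390.4, -335.5, 22.3, 10.3, -28.6)
   ([190, 238], 395.9, 191.7, 72.4, 23.8, 36.4)
   ([303, 234], 400.1, -181.9, 73.0, 23.3, -46.5)
   ([337, 225], 428.7, -296.1, 21.0, 2.5, -23.7)
   ([252, 225], 435.5, -15.8, 87.9, 13.7, -77.1)
   ([321, 208], 485.5, -245.2, 180.0, 5.7, 85.2)
   ([294, 203], 504.6, -156.2, 13.8, 2.4, -15.6)
   ([349, 196], 524.3, -338.4, 53.6, 3.3, -2.1)
   ([169, 201], 521.0, 263.6, 145.0, 83.7, 88.9)
   ([340, 187], 556.6, -312.8, 43.5, 3.4, 88.9)
   ([320, 185], 561.8, -242.7, 83.7, 4.6, 84.8)
   ([296, 189], 549.9, -164.1, 54.3, 22.0, -31.2)
   ([247, 192], 539.5, 7.4, 147.6, 104.0, 88.9)
   ([290, 172], 609.0, -145.3, 24.1, 2.0, 51.7)
   ([438, 169], 609.3, -643.2, 14.0, 2.1, -21.2)
   ([314, 165], 630.9, -224.7, 20.4, 3.4, -1.8)
   ([506, 160], 636.6, -871.3, 23.7, 12.3, 23.0)
   ([357, 149], 680.7, -371.2, 17.0, 3.4, -2.2)
   ([129, 160], 668.1, 391.0, 149.2, 141.4, -76.2)
   ([480, 143], 686.0, -790.1, 138.2, 37.5, 88.9)
   ([315, 146], 695.4
[... 1351 characters left out ...]
5, 164], 639.9, 138.6, 19.2, 9.5, 43.9)
   ([95, 193], 550.8, 508.4, 339.5, 3.4, 0.6)
   ([422, 140], 708.9, -593.8, 20.2, 0.0, 88.9)
blue
   ([143, 239], 398.3, 333.5, 12.8, 9.5, 88.9)
   ([352, 237], 390.2, -331.5, 12.7, 12.7, 87.9)
   ([509, 158], 633.7, -846.8, 13.5, 12.9, -3.8)
green
   ([368, 226], 424.1, -383.8, 22.8, 22.3, -46.8)
red
   ([233, 229], 419.4, 50.0, 40.9, 12.6, -72.7)
   ([173, 140], 723.0, 246.9, 13.6, 3.4, 88.9)
table [ 0.4706  0.1597 -0.003 ] 0.002643719336624138
block [5.633e-01 2.661e-01 1.000e-04] 0.011915365486496354
rest [0.4775 0.0085 0.0033] 0.008475127614922888
tray [ 0.4692 -0.2486  0.0019] 0.001935072832315773
tlip [0.4934 0.0077 0.0283] 0.003532689208208268
```

View pics/crop1.png

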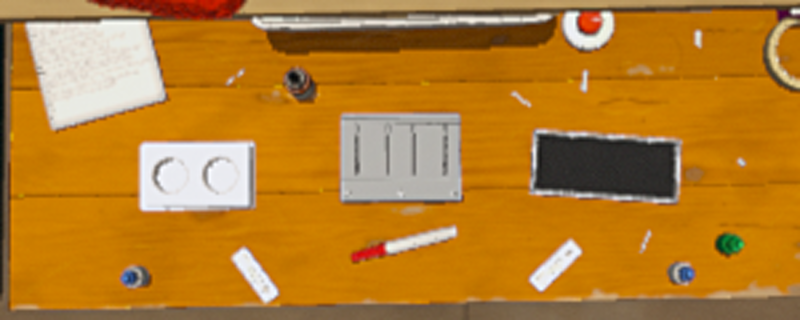

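The crop confirms the choices: the green bottle at (730,243) is a decoy, and the third blue cap (top-view pixel (509,158)) is out of reach at 1.06 m. Next I'll drive to cassette_1 and look with the wrist camera.

```bash
cat >> h.py <<'E'
from scipy.spatial.transform import Rotation as Ro
def pose(x,y,z,dir=90,pitch=0):
    return np.array([x,y,z])/1000, Ro.from_euler("z",dir-90,degrees=True).as_matrix()@Ro.from_euler("y",-pitch,degrees=True).as_matrix()@np.diag([-1.,1,-1])
def here():
    s=read_state(); return np.array(s["position"]),np.array(s["tcp_rot"])
def plan(*wps,start=None):
    "print drive rows from pose to pose: shift/turn in tool units, rows needed"
    p,R=start or here()
    for w in wps:
        q,Q=pose(*w)
        dp=R.T@(q-p); rv=Ro.from_matrix(R.T@Q).as_rotvec()
        n=max(np.abs(dp).max()/.12,np.degrees(np.linalg.norm(rv))/60,1e-9); n=int(np.ceil(n-1e-6))
        p0,R0=p,R
        for i in range(1,n+1):
            p2=p0+(q-p0)*i/n; R2=R0@Ro.from_rotvec(rv*i/n).as_matrix()
            a=R.T@(p2-p)/.12; b=Ro.from_matrix(R.T@R2).as_rotvec()/1.5
            k=max(np.linalg.norm(p2-p)/.05,np.degrees(np.linalg.norm(b*1.5))/8.59)
            print(w if i==n else "  via",[float(v) for v in np.r_[a,b].round(3)],"rows>=",int(np.ceil(k)))
            p,R=p2,R2
E
python3 -c "
from h import *
plan((330,330,190,110),(396,192,190,126))"
```

```text
via [-0.821, -0.838, -0.002, -0.001, -0.0, -0.233] rows>= 3
(330, 330, 190, 110) [-0.485, -1.069, -0.002, -0.001, -0.0, -0.233] rows>= 3
  via [-0.062, -0.634, 0.0, 0.0, -0.0, -0.093] rows>= 2
(396, 192, 190, 126) [0.027, -0.637, 0.0, 0.0, -0.0, -0.093] rows>= 2
```

```bash
sed -i 's/np.abs(dp).max()\/.12/np.linalg.norm(dp)\/.12/' h.py; python3 -c "
from h import *
plan((320,360,190,110),(396,192,190,126))"
```

```text
via [-0.493, -0.49, -0.001, -0.0, -0.0, -0.155] rows>= 2
  via [-0.366, -0.591, -0.001, -0.0, -0.0, -0.155] rows>= 2
(320, 360, 190, 110) [-0.22, -0.659, -0.002, -0.0, -0.0, -0.155] rows>= 2
  via [-0.058, -0.766, 0.0, 0.0, -0.0, -0.093] rows>= 2
(396, 192, 190, 126) [0.049, -0.767, 0.0, 0.0, -0.0, -0.093] rows>= 2
```

>>> drive_tool:
  steps:
    - [87,-0.493,-0.49,0,0,0,-0.155]
    - [87,-0.493,-0.49,0,0,0,-0.155]
    - [87,-0.493,-0.49,0,0,0,-0.155]

```text
time_s: 0.4
position: [0.2501, 0.5076, 0.1894]
tcp_rot: [[-0.993, 0.119, -0.002], [0.119, 0.993, -0.004], [0.001, -0.004, -1.0]]
force: [-0.2, 1.1, -0.1]
opening: 1.003
grasp_force: 0.0
```

>>> drive_tool:
  steps:
    - [87,-0.366,-0.591,0,0,0,-0.155]
    - [87,-0.366,-0.591,0,0,0,-0.155]
    - [87,-0.366,-0.591,0,0,0,-0.155]

```text
time_s: 0.7
position: [0.2855, 0.433, 0.1898]
tcp_rot: [[-0.994, -0.112, -0.001], [-0.112, 0.994, -0.003], [0.002, -0.002, -1.0]]
force: [-0.2, 0.9, -1.1]
opening: 0.998
grasp_force: 0.0
```

>>> drive_tool:
  steps:
    - [87,-0.22,-0.66,0,0,0,-0.155]
    - [87,-0.22,-0.66,0,0,0,-0.155]
    - [87,-0.22,-0.66,0,0,0,-0.155]

```text
time_s: 1.0
position: [0.3213, 0.3583, 0.19]
tcp_rot: [[-0.941, -0.337, -0.0], [-0.337, 0.941, -0.001], [0.001, -0.001, -1.0]]
force: [-0.5, 0.5, 0.4]
opening: 1.001
grasp_force: 0.0
```

>>> drive_tool:
  steps:
    - [87,-0.058,-0.766,0,0,0,-0.093]
    - [87,-0.058,-0.766,0,0,0,-0.093]
    - [87,-0.058,-0.766,0,0,0,-0.093]

```text
time_s: 1.3
position: [0.3604, 0.2741, 0.1902]
tcp_rot: [[-0.887, -0.462, 0.001], [-0.462, 0.887, -0.001], [-0.001, -0.001, -1.0]]
force: [0.4, 0.7, 0.3]
opening: 0.994
grasp_force: 0.0
```

>>> drive_tool:
  steps:
    - [87,0.049,-0.767,0,0,0,-0.093]
    - [87,0.049,-0.767,0,0,0,-0.093]
    - [87,0.049,-0.767,0,0,0,-0.093]
    - [87,0.049,-0.767,0,0,0,-0.093]
    - [87,0.049,-0.767,0,0,0,-0.093]

```text
time_s: 1.8
position: [0.3954, 0.1939, 0.19]
tcp_rot: [[-0.81, -0.587, -0.001], [-0.587, 0.81, 0.001], [-0.0, 0.001, -1.0]]
force: [0.1, 0.4, -0.3]
opening: 0.997
grasp_force: 0.0
```

```bash
python3 - <<'E'
from h import *
s=read_state(); print(s["position"],s["tcp_rot"][:,1],s["joint_positions"],s["time_s"])
c=optics.capture("wrist"); pickle.dump(c,open("w1.pkl","wb"))
R,t=cam(c); print("cam pos",-R.T@t, "fwd",R[2],c["fx"]); 
cv2.imwrite("pics/w1.png",c["color"])
m=cv2.cvtColor(c["color"],cv2.COLOR_BGR2HSV); m=(m[...,1]<60)&(m[...,2]>140)
for r in rect(c,m,.005):
    if r[3]>20: print(r)
E
```

```text
[0.39543446 0.19387753 0.19004177] [-0.58676996  0.80975308  0.00098449] [ 1.14789360e+01  1.60544505e+01  1.07450744e+02  6.20327198e-02
  5.65173097e+01 -1.14483444e+02] 1.8
cam pos [0.33632541 0.15122598 0.38482603] fwd [ 0.21330098  0.1550409  -0.96460614] 280.343745601776
([170, 294], 641.1, 214.8, 26.8, 0.0, -54.1)
([247, 272], 545.3, 292.6, 137.4, 45.7, -54.1)
([228, 227], 488.2, 218.5, 100.8, 47.2, -54.1)
([250, 159], 393.5, 191.3, 69.6, 20.7, 35.4)
([75, 167], 541.1, 3.1, 158.0, 102.2, 89.4)
([98, 91], 435.7, -20.9, 90.3, 14.4, -76.9)
([293, 46], 247.9, 149.4, 52.0, 18.2, 0.7)
([232, 17], 263.9, 71.9, 72.3, 18.2, 89.8)
```

View pics/w1.png

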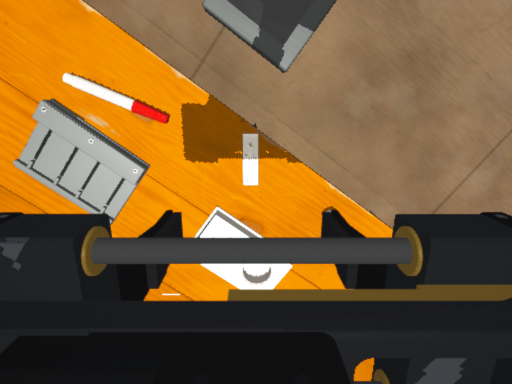

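The wrist view shows cassette_1 at (250,159), the rest at (80,165), the marker at (115,97) and the block partly hidden behind the hand. I'll hover over the rest to get its pose precisely before grasping.

```bash
python3 -c "
from h import *
plan((500,8,190,90))"
```

```text
via [0.102, -0.884, -0.0, 0.0, -0.0, 0.209] rows>= 3
(500, 8, 190, 90) [-0.176, -0.872, -0.0, 0.0, -0.0, 0.209] rows>= 3
```

>>> drive_tool:
  steps:
    - [87,0.102,-0.884,0,0,0,0.209]
    - [87,0.102,-0.884,0,0,0,0.209]
    - [87,0.102,-0.884,0,0,0,0.209]

```text
time_s: 2.15
position: [0.4518, 0.0975, 0.1906]
tcp_rot: [[-0.953, -0.304, 0.004], [-0.304, 0.953, -0.001], [-0.004, -0.002, -1.0]]
force: [0.7, 0.7, 0.9]
opening: 1.0
grasp_force: 0.0
```

>>> drive_tool:
  steps:
    - [87,-0.176,-0.872,0,0,0,0.209]
    - [87,-0.176,-0.872,0,0,0,0.209]
    - [87,-0.176,-0.872,0,0,0,0.209]
    - [87,-0.176,-0.872,0,0,0,0.209]
    - [87,-0.176,-0.872,0,0,0,0.209]
    - [87,-0.176,-0.872,0,0,0,0.209]

```text
time_s: 2.75
position: [0.4992, 0.0083, 0.19]
tcp_rot: [[-1.0, -0.003, -0.002], [-0.003, 1.0, 0.001], [0.002, 0.001, -1.0]]
force: [-0.0, -0.0, 0.1]
opening: 0.997
grasp_force: 0.0
```

```bash
python3 - <<'E'
from h import *
c=optics.capture("wrist"); pickle.dump(c,open("w2.pkl","wb"))
s=read_state(); print(s["position"])
cv2.imwrite("pics/w2.png",cv2.resize(c["color"][:230],(800,359),interpolation=cv2.INTER_CUBIC))
P=cloud(c)
for v in range(100,215,6): print(v,P[v,200:320:20,2].round(3),P[v,260,:2].round(3))
E
```

```text
[0.49942285 0.00809385 0.19008435]
100 [-0.001  0.001 -0.002 -0.     0.016  0.014] [0.417 0.019]
106 [-0.002  0.     0.01   0.016  0.013  0.001] [0.425 0.019]
112 [ 0.     0.014  0.015  0.011 -0.     0.001] [0.432 0.019]
118 [ 0.014  0.015 -0.001  0.     0.    -0.   ] [0.44  0.019]
124 [ 0.014 -0.     0.    -0.001 -0.    -0.001] [0.448 0.019]
130 [ 0.    -0.001  0.    -0.    -0.     0.   ] [0.456 0.02 ]
136 [-0.001 -0.002  0.001 -0.001 -0.001  0.   ] [0.464 0.02 ]
142 [-0.     0.    -0.     0.001  0.     0.   ] [0.472 0.02 ]
148 [ 0.004  0.002  0.     0.001 -0.002  0.001] [0.48 0.02]
154 [0.021 0.023 0.022 0.021 0.023 0.023] [0.485 0.019]
160 [0.02  0.021 0.02  0.022 0.021 0.021] [0.493 0.019]
166 [0.02  0.02  0.02  0.023 0.022 0.022] [0.501 0.019]
172 [0.005 0.021 0.022 0.021 0.021 0.021] [0.51  0.019]
178 [0.006 0.006 0.006 0.007 0.006 0.006] [0.521 0.02 ]
184 [0.006 0.006 0.007 0.006 0.007 0.006] [0.53 0.02]
190 [0.007 0.006 0.007 0.007 0.005 0.006] [0.539 0.02 ]
196 [0.008 0.006 0.006 0.005 0.007 0.006] [0.548 0.02 ]
202 [0.006 0.006 0.007 0.007 0.005 0.006] [0.557 0.02 ]
208 [0.008 0.007 0.006 0.007 0.007 0.007] [0.566 0.02 ]
214 [0.007 0.005 0.012 0.007 0.006 0.006] [0.575 0.021]
```

View pics/w2.png

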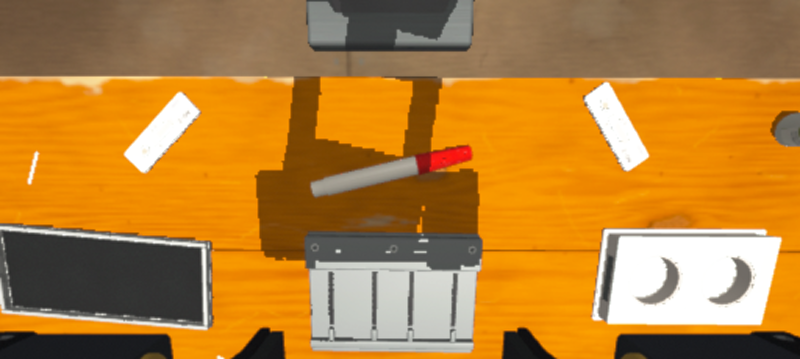

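This one view covers nearly everything: the rest at (393,290), the marker at (393,170), the cassettes at (162,132) and (617,126), the tray at (105,277) and the block at (685,277). I'll measure all of them by casting mask contours onto planes at the right heights.

```bash
python3 - <<'E'
from h import *
c=pickle.load(open("w2.pkl","rb")); P=cloud(c)
hsv=cv2.cvtColor(c["color"],cv2.COLOR_BGR2HSV); H,S,V=[hsv[...,i] for i in range(3)]
roi=np.zeros((384,512),bool); roi[48:210]=1
notab=roi&~((H>5)&(H<28)&(S>120))&(P[...,0]>.34)
def show(n,m,z,mn=15):
    print(n); [print("  ",r) for r in rect(c,m,z) if r[3]>mn and r[4]>8]
show("white z5",notab&(S<60)&(V>150),.005)
show("marker z8",notab&(P[...,2]>.004)&(np.abs(P[...,1]-.01)<.09)&(P[...,0]<.47),.009,50)
show("block24",notab&(P[...,2]>.019)&(P[...,1]>.15),.024,50)
show("lip",notab&(P[...,2]>.0165)&(np.abs(P[...,1])<.12)&(P[...,0]>.47),.021,50)
show("tray z12",notab&(P[...,1]<-.1)&(P[...,0]>.455),.012,50)
# rest outline of all
r=notab&(np.abs(P[...,1]-.007)<.12)&(P[...,0]>.47)
show("rest",r,.006,50)
# lip edge lines: front (z21,rows ~150) and back (inner) edge
m=(P[...,2]>.0165)&r
ys=[];
for u in range(205,300,6):
    vs=np.where(m[:,u])[0]
    if len(vs)>5: a=ray(c,[[u,vs[0]-.5],[u,vs[-1]+.5]],.021)*1000; ys.append(np.r_[a[0,:2],a[1,:2]])
ys=np.array(ys); print("lip front/back x @y", ys.mean(0).round(1), np.degrees(np.polyfit(ys[:,1],ys[:,0],1)[0]),np.degrees(np.polyfit(ys[:,3],ys[:,2],1)[0]))
# bay dividers: dark columns on floor
for v in(188,196): 
    row=V[v].astype(int); print(v,[(u,round(ray(c,[[u,v]],.006)[0,1]*1000,1),row[u]) for u in range(190,315) if row[u]<150])
E
```

```text
white z5
   ([250, 188], 536.4, 9.0, 152.6, 63.1, -89.9)
   ([430, 169], 521.1, 268.2, 156.1, 86.3, -89.9)
   ([72, 179], 522.1, -252.5, 186.5, 81.9, 85.0)
   ([233, 112], 432.6, -17.3, 90.1, 10.6, -77.4)
   ([104, 84], 399.6, -182.1, 71.7, 22.2, -47.5)
   ([394, 81], 394.3, 190.2, 71.8, 22.5, 36.3)
marker z8
   ([250, 109], 429.0, 5.3, 135.6, 15.5, -77.2)
block24
   ([442, 178], 519.0, 260.7, 137.4, 76.8, -89.9)
lip
   ([251, 162], 496.4, 7.9, 148.8, 28.4, 89.3)
tray z12
   ([67, 177], 520.4, -245.8, 187.9, 82.0, 85.1)
rest
   ([251, 179], 523.7, 8.0, 155.1, 87.7, -89.9)
lip front/back x @y [482.4   6.1 510.6   6.2] 0.906807175580611 0.7732165760099483
188 [(210, np.float64(-50.2), np.int64(138)), (211, np.float64(-48.7), np.int64(85)), (212, np.float64(-47.3), np.int64(89)), (213, np.float64(-45.9), np.int64(146)), (238, np.float64(-10.8), np.int64(109)), (239, np.float64(-9.4), np.int64(86)), (240, np.float64(-8.0), np.int64(103)), (262, np.float64(23.0), np.int64(103)), (263, np.float64(24.4), np.int64(94)), (264, np.float64(25.8), np.int64(133)), (289, np.float64(61.0), np.int64(114)), (290, np.float64(62.4), np.int64(89)), (291, np.float64(63.8), np.int64(100))]
196 [(210, np.float64(-50.6), np.int64(111)), (211, np.float64(-49.2), np.int64(77)), (212, np.float64(-47.7), np.int64(86)), (213, np.float64(-46.3), np.int64(144)), (238, np.float64(-10.9), np.int64(106)), (239, np.float64(-9.5), np.int64(83)), (240, np.float64(-8.1), np.int64(100)), (261, np.float64(21.7), np.int64(100)), (262, np.float64(23.1), np.int64(84)), (263, np.float64(24.5), np.int64(95)), (289, np.float64(61.4), np.int64(105)), (290, np.float64(62.8), np.int64(85)), (291, np.float64(64.2), np.int64(111))]
```

```bash
python3 -c "
from h import *
plan((450,100,190,108),(400,195,100,126.2),(400,195,2,126.2))"
```

```text
(450, 100, 190, 108) [0.41, 0.767, 0.002, 0.0, -0.001, -0.208] rows>= 3
  via [0.076, 0.441, 0.375, 0.0, 0.0, -0.106] rows>= 2
(400, 195, 100, 126.2) [0.005, 0.447, 0.375, 0.0, 0.0, -0.106] rows>= 2
(400, 195, 2, 126.2) [0.0, 0.0, 0.817, -0.0, -0.0, 0.0] rows>= 2
```

>>> drive_tool:
  steps:
    - [60,0.41,0.767,0.002,0,-0.001,-0.208]
    - [60,0.41,0.767,0.002,0,-0.001,-0.208]
    - [60,0.41,0.767,0.002,0,-0.001,-0.208]

```text
time_s: 3.1
position: [0.446, 0.1028, 0.1896]
tcp_rot: [[-0.949, -0.315, -0.004], [-0.315, 0.949, 0.002], [0.003, 0.003, -1.0]]
force: [0.4, -1.0, -0.0]
opening: 0.813
grasp_force: 0.0
```

>>> drive_tool:
  steps:
    - [60,0.076,0.441,0.375,0,0,-0.106]
    - [60,0.076,0.441,0.375,0,0,-0.106]
    - [60,0.076,0.441,0.375,0,0,-0.106]

```text
time_s: 3.4
position: [0.4231, 0.1474, 0.1435]
tcp_rot: [[-0.89, -0.457, -0.004], [-0.457, 0.89, -0.0], [0.003, 0.002, -1.0]]
force: [-0.1, -0.1, 0.3]
opening: 0.697
grasp_force: 0.0
```

>>> drive_tool:
  steps:
    - [60,0.005,0.447,0.375,0,0,-0.106]
    - [60,0.005,0.447,0.375,0,0,-0.106]
    - [60,0.005,0.447,0.375,0,0,-0.106]
    - [60,0.005,0.447,0.375,0,0,-0.106]
    - [60,0.005,0.447,0.375,0,0,-0.106]
    - [60,0.005,0.447,0.375,0,0,-0.106]

```text
time_s: 4.0
position: [0.4035, 0.1928, 0.1008]
tcp_rot: [[-0.809, -0.588, 0.004], [-0.588, 0.809, 0.001], [-0.004, -0.002, -1.0]]
force: [0.1, -0.0, 0.6]
opening: 0.691
grasp_force: 0.0
```

```bash
python3 - <<'E'
from h import *
c=optics.capture("wrist"); s=read_state(); print(s["position"],s["tcp_rot"][:,1],s["time_s"])
hsv=cv2.cvtColor(c["color"],cv2.COLOR_BGR2HSV); H,S,V=[hsv[...,i] for i in range(3)]
P=cloud(c); m=(S<60)&(V>140)&(np.hypot(P[...,0]-.394,P[...,1]-.191)<.045)&(P[...,2]<.012)
print([r for r in rect(c,m,.005) if r[3]>15])
cv2.imwrite("pics/w3.png",c["color"])
plan((400,195,2,126.2))
E
```

```text
[0.40319746 0.19279217 0.10069362] [-0.58771839  0.80906349 -0.00183428] 4.05
[([256, 168], 393.7, 191.1, 71.5, 20.7, 36.0)]
(400, 195, 2, 126.2) [0.014, 0.032, 0.822, -0.001, 0.002, -0.002] rows>= 2
```

>>> drive_tool:
  steps:
    - [60,0.016,0.034,0.3,0,0.002,-0.002]
    - [60,0.016,0.034,0.6,0,0.002,-0.002]
    - [60,0.016,0.034,0.75,0,0.002,-0.002]
    - [60,0.016,0.034,0.82,0,0.002,-0.002]
    - [60,0.016,0.034,0.82,0,0.002,-0.002]
    - [60,0.016,0.034,0.82,0,0.002,-0.002]

```text
time_s: 4.65
position: [0.3988, 0.1955, 0.0021]
tcp_rot: [[-0.807, -0.591, 0.0], [-0.591, 0.807, -0.001], [0.0, -0.001, -1.0]]
force: [-0.1, 0.5, 0.5]
opening: 0.691
grasp_force: 0.0
```

>>> drive_tool:
  steps:
    - [18,0,0,0,0,0,0]
    - [18,0,0,0,0,0,0]
    - [18,0,0,0,0,0,0]
    - [18,0,0,0,0,0,0]
    - [18,0,0,0,0,0,0]
    - [18,0,0,0,0,0,0]
    - [18,0,0,0,0,0,0]
    - [18,0,0,0,0,0,0]

```text
time_s: 5.45
position: [0.398, 0.1955, 0.0014]
tcp_rot: [[-0.806, -0.591, -0.001], [-0.591, 0.806, -0.002], [0.002, -0.001, -1.0]]
force: [0.0, 0.4, -1.0]
opening: 0.21
grasp_force: 0.0
```

```bash
python3 - <<'E'
from h import *
s=read_state(); print(s["position"],s["opening"],s["grasp_force"])
c=optics.capture("wrist"); cv2.imwrite("pics/w4.png",cv2.resize(c["color"][90:330,130:390],(780,720))[:600])
E
```

```text
[0.39796146 0.19551782 0.00141998] 0.21046044265512073 0.0
```

View pics/w4.png

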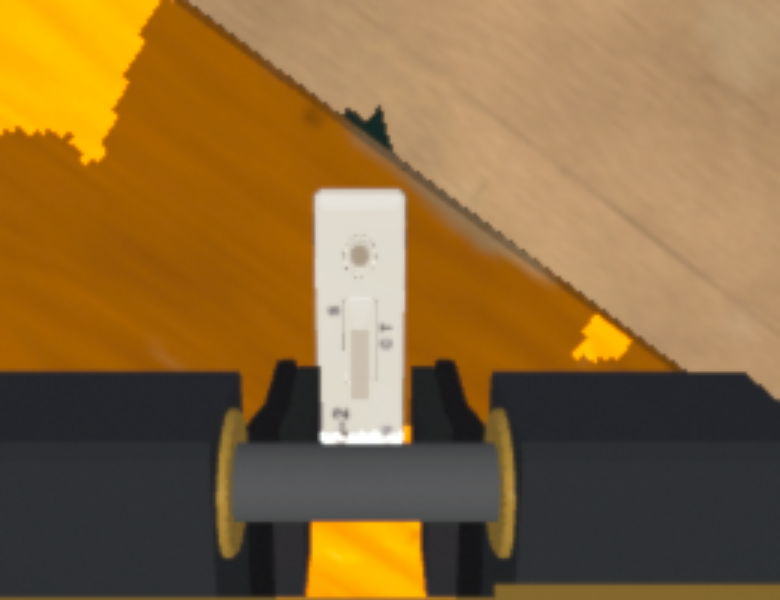

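>>> drive_tool:
  steps:
    - [5,0,0,0,0,0,0]
    - [5,0,0,0,0,0,0]
    - [5,0,0,0,0,0,0]
    - [5,0,0,0,0,0,0]

```text
time_s: 5.9
position: [0.398, 0.1955, 0.0015]
tcp_rot: [[-0.806, -0.591, -0.001], [-0.591, 0.806, -0.002], [0.002, -0.001, -1.0]]
force: [-0.0, 0.6, -0.4]
opening: 0.065
grasp_force: 0.0
```

```bash
python3 - <<'E'
from h import *
c=optics.capture("wrist"); cv2.imwrite("pics/w5.png",cv2.resize(c["color"][90:290,130:390],(780,600)))
c=optics.capture("scene"); R,t=cam(c); p=R@np.array([.398,.195,.02])+t; u=int(c["fx"]*p[0]/p[2]+c["cx"]); v=int(c["fy"]*p[1]/p[2]+c["cy"]); print(u,v)
cv2.imwrite("pics/s5.png",cv2.resize(c["color"][v-40:v+35,u-50:u+50],(800,600),interpolation=cv2.INTER_CUBIC))
E
```

```text
190 178
```

View pics/w5.png

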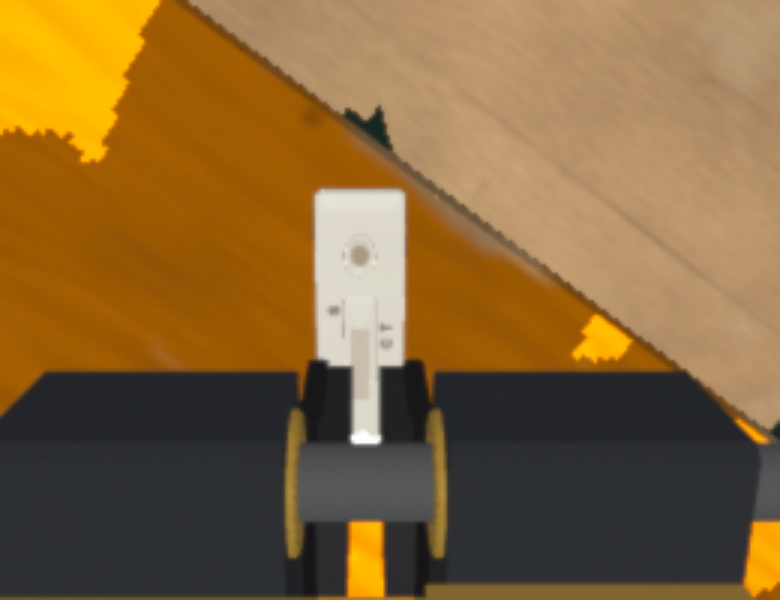

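View pics/s5.png

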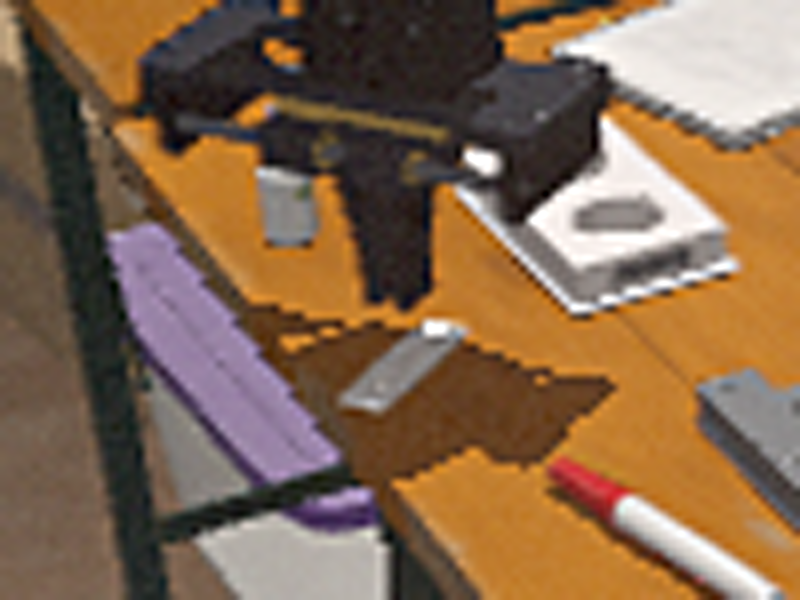

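The fingertips hover well above the cassette, at crop pixel (400,300), and the cassette hasn't moved. I need their true height, so I'll measure the tips from depth.

```bash
python3 - <<'E'
from h import *
c=optics.capture("scene"); P=cloud(c)
for v in range(164,186,1): print(v,[tuple((P[v,u]*1000).round().astype(int).tolist()) for u in(187,189,191,193)])
c=optics.capture("top"); P=cloud(c)
w=optics.capture("wrist"); Q=cloud(w)
for v in (195,200,205,208,211,214,217,220,224): print(v,[tuple((Q[v,u]*1000).round().astype(int).tolist()) for u in(238,242,252,265,269)])
R,t=cam(w); print(-R.T@t, read_state()["position"])
E
```

```text
164 [(394, 200, 76), (396, 184, 82), (400, 176, 85), (412, 189, 76)]
165 [(393, 199, 72), (396, 185, 78), (400, 178, 80), (411, 189, 72)]
166 [(392, 196, 70), (396, 187, 73), (402, 183, 73), (410, 186, 70)]
167 [(393, 200, 64), (393, 180, 73), (401, 184, 69), (411, 191, 63)]
168 [(392, 199, 61), (394, 184, 67), (401, 184, 65), (412, 194, 57)]
169 [(390, 195, 59), (393, 183, 64), (400, 183, 62), (412, 196, 53)]
170 [(391, 198, 54), (394, 185, 59), (401, 187, 56), (411, 193, 50)]
171 [(389, 193, 53), (394, 187, 54), (401, 187, 52), (411, 195, 46)]
172 [(388, 192, 50), (392, 183, 53), (400, 184, 50), (410, 194, 42)]
173 [(389, 196, 43), (393, 187, 46), (400, 186, 45), (408, 190, 41)]
174 [(389, 199, 38), (392, 187, 43), (398, 182, 43), (409, 192, 35)]
175 [(387, 193, 38), (392, 188, 38), (398, 185, 38), (426, 244, 1)]
176 [(406, 252, -1), (393, 190, 33), (399, 186, 33), (424, 240, -1)]
177 [(403, 245, -1), (409, 241, -1), (415, 235, 0), (422, 233, -1)]
178 [(400, 238, -1), (406, 232, 0), (412, 228, 0), (414, 213, 7)]
179 [(398, 232, -2), (404, 228, -1), (407, 216, 4), (413, 212, 4)]
180
[... 501 characters left out ...]
5, 4), (391, 191, 5), (387, 200, 0), (385, 202, 1)]
205 [(400, 185, 5), (398, 187, 5), (394, 193, 6), (390, 202, 0), (388, 204, 1)]
208 [(402, 187, 5), (400, 189, 5), (396, 195, 6), (392, 203, 0), (390, 206, 0)]
211 [(393, 182, 37), (403, 191, 3), (397, 196, 6), (383, 195, 37), (382, 197, 37)]
214 [(393, 182, 42), (392, 185, 39), (399, 197, 6), (383, 195, 42), (383, 197, 40)]
217 [(392, 182, 47), (392, 185, 43), (401, 199, 6), (384, 195, 47), (382, 197, 47)]
220 [(392, 182, 52), (393, 185, 46), (403, 200, 5), (384, 195, 51), (382, 197, 51)]
224 [(392, 183, 56), (392, 185, 53), (406, 202, 6), (384, 195, 55), (383, 196, 56)]
[0.33919697 0.15299002 0.19634596] [0.3980139  0.19553724 0.00146563]
```

The real tips are about 31 mm above the reported TCP, and both cameras agree. I'll open, go down 24 mm and measure again.

>>> drive_tool:
  steps:
    - [45,0,0,0,0,0,0]
    - [45,0,0,0,0,0,0]
    - [45,0,0,0,0,0,0]
    - [45,0,0,0,0,0,0]
    - [45,0,0,0.05,0,0,0]
    - [45,0,0,0.1,0,0,0]
    - [45,0,0,0.1,0,0,0]

```text
time_s: 6.85
position: [0.3974, 0.1953, -0.0114]
tcp_rot: [[-0.806, -0.591, -0.003], [-0.591, 0.806, -0.002], [0.003, 0.0, -1.0]]
force: [0.5, -0.1, 0.5]
opening: 0.503
grasp_force: 0.0
```

>>> drive_tool:
  steps:
    - [45,0,0,0.05,0,0,0]
    - [45,0,0,0.1,0,0,0]
    - [45,0,0,0.1,0,0,0]
    - [45,0,0,0.1,0,0,0]

```text
time_s: 7.25
position: [0.3977, 0.1954, -0.0229]
tcp_rot: [[-0.806, -0.591, -0.002], [-0.591, 0.806, -0.002], [0.002, -0.0, -1.0]]
force: [1.0, 0.0, -0.0]
opening: 0.514
grasp_force: 0.0
```

```bash
python3 - <<'E'
from h import *
c=optics.capture("scene"); P=cloud(c); print(read_state()["position"],read_state()["force"],read_state()["opening"])
for u in range(180,206,2):
    col=[(v,P[v,u]) for v in range(165,195) if 0.012<P[v,u,2]<.05 and np.hypot(P[v,u,0]-.398,P[v,u,1]-.195)<.06]
    low=col[-1] if col else None
    if col: print(u,low[0],(low[1]*1000).round(), (P[low[0]+1,u]*1000).round())
w=optics.capture("wrist"); Q=cloud(w)
for u in range(225,285,4):
    z=Q[195:240,u]*1000; i=[k for k in range(45) if z[k,2]>10]
    if i: print(u,195+i[0],z[i[0]].round(),z[i[0]-1].round())
E
```

```text
[ 0.39789813  0.19545194 -0.02266213] [ 0.78113101  0.2756364  -0.18539844] 0.5142661168136067
180 175 [369. 215.  32.] [384. 265.  -1.]
182 179 [374. 215.  14.] [373. 214.  11.]
184 178 [383. 219.  13.] [383. 219.  10.]
194 182 [404. 177.  12.] [408. 192.  -1.]
196 182 [408. 169.  15.] [407. 168.  12.]
198 181 [418. 176.  12.] [423. 189.  -0.]
225 238 [375. 169.  94.] [417. 188.   0.]
229 238 [375. 170.  93.] [416. 190.   1.]
233 208 [339. 153. 172.] [395. 179.   4.]
237 238 [373. 172.  93.] [410. 193.   6.]
241 238 [372. 173.  93.] [409. 195.   5.]
245 238 [372. 174.  93.] [407. 197.   6.]
249 238 [371. 175.  94.] [406. 199.   6.]
253 238 [370. 176.  94.] [404. 202.   6.]
257 238 [369. 177.  94.] [403. 204.   5.]
261 238 [369. 178.  93.] [401. 206.   6.]
265 238 [368. 179.  93.] [400. 208.   5.]
269 216 [339. 153. 172.] [387. 202.   0.]
273 238 [367. 181.  93.] [399. 214.  -1.]
277 238 [366. 182.  94.] [397. 216.  -1.]
281 238 [365. 183.  94.] [395. 219.  -1.]
```

>>> drive_tool:
  steps:
    - [45,0,0,0.01,0,0,0]
    - [45,0,0,0.02,0,0,0]
    - [45,0,0,0.03,0,0,0]
    - [45,0,0,0.04,0,0,0]
    - [45,0,0,0.04,0,0,0]

```text
time_s: 7.85
position: [0.3979, 0.1954, -0.0275]
tcp_rot: [[-0.806, -0.591, -0.001], [-0.591, 0.806, -0.002], [0.002, -0.001, -1.0]]
force: [0.6, 0.0, -1.0]
opening: 0.518
grasp_force: 0.0
```

>>> drive_tool:
  steps:
    - [45,0,0,0.008,0,0,0]
    - [45,0,0,0.008,0,0,0]
    - [45,0,0,0.008,0,0,0]

```text
time_s: 8.15
position: [0.398, 0.1955, -0.0283]
tcp_rot: [[-0.806, -0.591, -0.001], [-0.591, 0.806, -0.002], [0.002, -0.001, -1.0]]
force: [0.4, 0.1, 1.1]
opening: 0.515
grasp_force: 0.0
```

```bash
python3 - <<'E'
from h import *
c=optics.capture("scene"); P=cloud(c); s=read_state(); print(s["position"],s["force"],s["opening"])
for u in (182,184,186,194,196,198):
    print(u,[(P[v,u]*1000).round().astype(int).tolist() for v in range(178,186)])
E
```

```text
[ 0.39795909  0.19546685 -0.02832056] [0.77729717 0.41391246 0.49911169] 0.5151304497027492
182 [[373, 209, 22], [374, 215, 14], [373, 212, 12], [373, 215, 7], [373, 215, 2], [371, 211, 1], [368, 204, 1], [367, 201, -1]]
184 [[381, 212, 18], [382, 216, 12], [381, 214, 9], [379, 212, 6], [381, 218, -1], [377, 208, 0], [375, 201, 1], [370, 188, 5]]
186 [[391, 221, 10], [390, 221, 6], [390, 220, 3], [389, 220, -1], [386, 210, 1], [384, 206, -1], [377, 187, 7], [376, 183, 6]]
194 [[406, 178, 27], [404, 174, 26], [402, 171, 24], [403, 173, 19], [402, 172, 16], [409, 192, -1], [405, 182, 1], [402, 177, 0]]
196 [[408, 164, 33], [409, 168, 27], [408, 168, 24], [407, 166, 21], [408, 169, 15], [407, 168, 12], [405, 164, 10], [406, 166, 5]]
198 [[418, 173, 26], [419, 175, 21], [419, 176, 16], [417, 173, 14], [417, 175, 9], [416, 173, 6], [418, 179, -1], [413, 165, 3]]
```

>>> drive_tool:
  steps:
    - [15,0,0,0.004,0,0,0]
    - [15,0,0,0.004,0,0,0]
    - [15,0,0,0.004,0,0,0]
    - [15,0,0,0.004,0,0,0]
    - [15,0,0,0.004,0,0,0]
    - [15,0,0,0.004,0,0,0]
    - [15,0,0,0.004,0,0,0]
    - [15,0,0,0.004,0,0,0]

```text
time_s: 9.0
position: [0.398, 0.1955, -0.0288]
tcp_rot: [[-0.806, -0.591, -0.001], [-0.591, 0.806, -0.002], [0.002, -0.001, -1.0]]
force: [0.6, 1.1, 0.2]
opening: 0.224
grasp_force: 30.0
```

Gripped at 30 N. I'll lift and check how the cassette sits in the hand.

>>> drive_tool:
  steps:
    - [15,0,0,-0.1,0,0,0]
    - [15,0,0,-0.3,0,0,0]
    - [15,0,0,-0.6,0,0,0]
    - [15,0,0,-0.8,0,0,0]
    - [15,0,0,-0.8,0,0,0]
    - [15,0,0,-0.8,0,0,0]

```text
time_s: 9.6
position: [0.3982, 0.1956, 0.0675]
tcp_rot: [[-0.806, -0.591, 0.0], [-0.591, 0.806, -0.001], [0.001, -0.001, -1.0]]
force: [0.3, 0.4, -0.2]
opening: 0.222
grasp_force: 30.0
```

```bash
python3 - <<'E'
from h import *
w=optics.capture("wrist"); s=read_state(); print(s["position"],s["opening"],s["grasp_force"],s["time_s"])
pickle.dump(w,open("w6.pkl","wb"))
Q=cloud(w); hsv=cv2.cvtColor(w["color"],cv2.COLOR_BGR2HSV)
R,p=np.array(s["tcp_rot"]),np.array(s["position"])
T=(Q-p)@R*1000   # points in tool frame
m=(hsv[...,1]<60)&(hsv[...,2]>100)&(np.abs(T[...,1])<20)&(np.abs(T[...,0])<60)&(T[...,2]>-50)&(T[...,2]<-15)
n,l,st,_=cv2.connectedComponentsWithStats(m.astype(np.uint8)); k=1+np.argmax(st[1:,4]); m=l==k
t=T[m]; print(m.sum(),np.percentile(t,[1,50,99],axis=0).round(1)); print("plane",np.linalg.lstsq(np.c_[t[:,:2],np.ones(len(t))],t[:,2],rcond=None)[0])
plan((440,110,80,108),(480,43,80,89))
E
```

```text
[0.39756016 0.19548626 0.06681058] 0.22298334346992232 29.999843537807465 9.65
2581 [[ -6.1 -10.  -36. ]
 [ 19.3  -0.2 -34.6]
 [ 41.3  10.  -31.8]]
plane [ 1.63369112e-02  2.32853941e-03 -3.48481696e+01]
(440, 110, 80, 108) [0.136, -0.784, -0.109, -0.0, -0.002, 0.212] rows>= 3
(480, 43, 80, 89) [-0.144, -0.634, -0.0, -0.0, -0.0, 0.221] rows>= 3
```

```bash
cat >> h.py <<'E'
REST=(536.5,7.1,-0.85)
LX,LZ=42.0,-29.8   # low end's underside in the tool frame
def seat(rx,ry,zl,pitch=12,lx=None,dz=0,dirz=None):
    "waypoint (x,y,z,dir,pitch) of TCP with the low end's underside at rest (rx,ry), height zl (mm)"
    a=np.radians(REST[2]); dir=90+REST[2]
    L=np.array([REST[0]+rx*np.cos(a)-ry*np.sin(a),REST[1]+rx*np.sin(a)+ry*np.cos(a),zl])
    R=pose(0,0,0,dir,pitch)[1]; p=L-R@np.array([lx or LX,0,LZ])
    return (*[round(float(v),1) for v in p],dir,pitch)
E
python3 -c "
from h import *
plan((450,100,70,108,0),(500,60,70,95,0),seat(-15,36,60),seat(-20,36,30))"
```

```text
(450, 100, 70, 108, 0) [0.118, -0.9, -0.026, -0.0, -0.002, 0.212] rows>= 3
(500, 60, 70, 95, 0) [-0.293, -0.446, -0.0, -0.0, -0.0, 0.151] rows>= 2
(569.3, 42.6, 39.6, 89.15, 12) [-0.563, -0.195, 0.253, 0.007, -0.14, 0.068] rows>= 2
(564.3, 42.7, 9.6, 89.15, 12) [0.093, 0.0, 0.236, -0.0, 0.0, -0.0] rows>= 1
```

>>> drive_tool:
  steps:
    - [15,0.118,-0.9,-0.026,0,-0.002,0.212]
    - [15,0.118,-0.9,-0.026,0,-0.002,0.212]
    - [15,0.118,-0.9,-0.026,0,-0.002,0.212]
    - [15,0.118,-0.9,-0.026,0,-0.002,0.212]
    - [15,0.118,-0.9,-0.026,0,-0.002,0.212]

```text
time_s: 10.15
position: [0.4486, 0.1005, 0.0693]
tcp_rot: [[-0.951, -0.31, -0.002], [-0.31, 0.951, 0.0], [0.002, 0.001, -1.0]]
force: [-1.0, 1.0, -0.1]
opening: 0.225
grasp_force: 30.0
```

>>> drive_tool:
  steps:
    - [15,-0.293,-0.446,0,0,0,0.151]
    - [15,-0.293,-0.446,0,0,0,0.151]
    - [15,-0.293,-0.446,0,0,0,0.151]
    - [15,-0.293,-0.446,0,0,0,0.151]

```text
time_s: 10.55
position: [0.498, 0.0617, 0.0699]
tcp_rot: [[-0.996, -0.091, -0.002], [-0.091, 0.996, 0.001], [0.002, 0.001, -1.0]]
force: [-1.0, 0.3, 0.3]
opening: 0.222
grasp_force: 30.0
```

>>> drive_tool:
  steps:
    - [15,-0.28,-0.1,0.12,0.003,-0.07,0.034]
    - [15,-0.563,-0.195,0.253,0.007,-0.14,0.068]
    - [15,-0.563,-0.195,0.253,0.007,-0.14,0.068]
    - [15,-0.563,-0.195,0.253,0.007,-0.14,0.068]
    - [15,-0.563,-0.195,0.253,0.007,-0.14,0.068]
    - [15,-0.563,-0.195,0.253,0.007,-0.14,0.068]

```text
time_s: 11.15
position: [0.5694, 0.0436, 0.0409]
tcp_rot: [[-0.978, 0.012, 0.21], [0.012, 1.0, -0.003], [-0.21, 0.0, -0.978]]
force: [0.0, -1.1, 0.0]
opening: 0.22
grasp_force: 30.0
```

```bash
cat >> h.py <<'E'
def held(save=None):
    "cassette in hand, seen by the wrist camera: low edge, sides, plane, and lip edge in rest frame"
    w=optics.capture("wrist"); s=read_state()
    if save: cv2.imwrite(save,w["color"])
    Q=cloud(w); hsv=cv2.cvtColor(w["color"],cv2.COLOR_BGR2HSV)
    R,p=np.array(s["tcp_rot"]),np.array(s["position"]); T=(Q-p)@R*1000
    m=(hsv[...,1]<60)&(hsv[...,2]>100)&(np.abs(T[...,1])<14)&(np.abs(T[...,0])<60)&(np.abs(T[...,2]+35)<5)
    n,l,st,_=cv2.connectedComponentsWithStats(m.astype(np.uint8)); m=l==1+np.argmax(st[1:,4])
    t=T[m]; q=Q[m]*1000
    print("pos",p.round(4),"grip",s["grasp_force"],"t",s["time_s"],"force",np.round(s["force"],1))
    print("tool 1/50/99%",np.percentile(t,[1,50,99],axis=0).round(1).tolist())
    e=q[t[:,0]>np.percentile(t[:,0],97)]; a=np.radians(-REST[2]); d=e.mean(0)-[REST[0],REST[1],0]
    print("low end top in rest:",np.round([d[0]*np.cos(a)-d[1]*np.sin(a),d[0]*np.sin(a)+d[1]*np.cos(a),d[2]],1))
    return w,Q,m
E
python3 - <<'E'
from h import *
w,Q,m=held()
# lip top: re-measure near this bay
L=(np.abs(Q[...,2]-.021)<.004)&(Q[...,0]>.46)&(Q[...,0]<.53)&(np.abs(Q[...,1]-.007)<.085)&~m
print("lip",rect(w,L,.021)[:3], (Q[L].min(0)*1000).round(),(Q[L].max(0)*1000).round())
plan(seat(-20,36,30),seat(-20,36,9),seat(-36,36,8))
E
```

```text
pos [0.5697 0.0434 0.041 ] grip 29.999927580356598 t 11.2 force [ 0.2 -0.4 -0.7]
tool 1/50/99% [[-5.4, -10.5, -35.7], [20.4, -0.5, -34.2], [42.1, 10.1, -31.5]]
low end top in rest: [-15.3  36.2  64.3]
lip [([199, 102], 496.3, 8.1, 149.0, 27.4, 89.3)] [482. -67.  17.] [511.  83.  24.]
(564.3, 42.7, 9.6, 89.15, 12) [0.099, -0.006, 0.246, 0.0, 0.002, 0.001] rows>= 1
(564.3, 42.7, -11.4, 89.15, 12) [0.036, 0.0, 0.171, 0.0, 0.0, 0.0] rows>= 1
(548.3, 42.9, -12.4, 89.15, 12) [0.132, -0.0, -0.02, -0.0, 0.0, 0.0] rows>= 1
```

>>> drive_tool:
  steps:
    - [15,0.05,-0.006,0.12,0,0.002,0.001]
    - [15,0.099,-0.006,0.246,0,0.002,0.001]
    - [15,0.115,-0.006,0.33,0,0.002,0.001]
    - [15,0.135,-0.006,0.417,0,0.002,0.001]
    - [15,0.135,-0.006,0.417,0,0.002,0.001]
    - [15,0.135,-0.006,0.417,0,0.002,0.001]

```text
time_s: 11.8
position: [0.5648, 0.0422, -0.0121]
tcp_rot: [[-0.978, 0.015, 0.207], [0.015, 1.0, -0.003], [-0.207, 0.0, -0.978]]
force: [0.7, -1.0, 0.2]
opening: 0.224
grasp_force: 30.0
```

```bash
python3 - <<'E'
from h import *
w,Q,m=held("pics/w7.png")
plan(seat(-30,36,8.5),seat(-36,36,8),seat(-36,36,7.5,6),seat(-36,36,6.5,0))
E
```

```text
pos [ 0.565   0.0421 -0.0118] grip 29.99989628791809 t 11.85 force [ 0.3  0.6 -0.3]
tool 1/50/99% [[-5.4, -10.7, -35.4], [20.4, -0.6, -33.9], [42.0, 9.9, -31.1]]
low end top in rest: [-19.8  34.7  11.3]
(554.3, 42.8, -11.9, 89.15, 12) [0.087, 0.004, -0.018, 0.0, 0.0, -0.0] rows>= 1
(548.3, 42.9, -12.4, 89.15, 12) [0.05, 0.0, -0.006, 0.0, 0.0, -0.0] rows>= 1
(545.9, 43.0, -17.7, 89.15, 6) [0.029, 0.001, 0.039, -0.0, 0.07, 0.0] rows>= 1
(543.0, 43.0, -23.3, 89.15, 0) [0.029, -0.0, 0.044, -0.0, 0.07, -0.0] rows>= 1
```

View pics/w7.png

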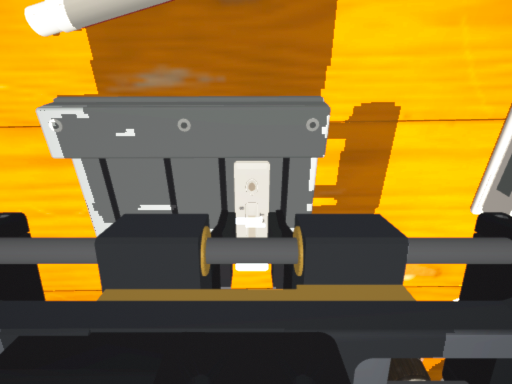

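The view shows the low end at (252,162), just in front of the lip and centred in its bay. I'll slide it under, then level it.

>>> drive_tool:
  steps:
    - [15,0.045,0.004,-0.008,0,0,0]
    - [15,0.087,0.004,-0.014,0,0,0]
    - [15,0.112,0.004,-0.018,0,0,0]
    - [15,0.137,0.004,-0.022,0,0,0]
    - [15,0.137,0.004,-0.022,0,0,0]
    - [15,0.137,0.004,-0.022,0,0,0]

```text
time_s: 12.45
position: [0.5481, 0.0428, -0.0128]
tcp_rot: [[-0.978, 0.016, 0.208], [0.015, 1.0, -0.003], [-0.208, 0.0, -0.978]]
force: [0.5, 0.1, -1.0]
opening: 0.223
grasp_force: 30.0
```

```bash
python3 - <<'E'
from h import *
w,Q,m=held()
plan(seat(-36,36,8,9),seat(-36,36,7.3,6),seat(-36,36,6.8,3),seat(-36,36,6.3,0))
E
```

```text
pos [ 0.5483  0.0428 -0.0128] grip 29.999871253967285 t 12.5 force [-0.8 -0.4 -0.1]
tool 1/50/99% [[-5.8, -10.4, -35.8], [11.9, -0.7, -34.3], [27.4, 9.6, -32.8]]
low end top in rest: [-22.6  35.9  15.2]
(547.2, 42.9, -14.9, 89.15, 9) [0.012, 0.001, 0.015, 0.0, 0.035, -0.001] rows>= 1
(545.9, 43.0, -17.9, 89.15, 6) [0.015, 0.001, 0.023, -0.0, 0.035, 0.0] rows>= 1
(544.5, 43.0, -20.8, 89.15, 3) [0.014, -0.0, 0.023, -0.0, 0.035, 0.0] rows>= 1
(543.0, 43.0, -23.5, 89.15, 0) [0.014, -0.0, 0.022, -0.0, 0.035, -0.0] rows>= 1
```

>>> drive_tool:
  steps:
    - [15,0.012,0.001,0.015,0,0.035,-0.001]
    - [15,0.012,0.001,0.015,0,0.035,-0.001]

```text
time_s: 12.7
position: [0.5495, 0.0426, -0.0145]
tcp_rot: [[-0.987, 0.014, 0.159], [0.014, 1.0, -0.003], [-0.159, -0.0, -0.987]]
force: [0.1, 1.2, 0.1]
opening: 0.227
grasp_force: 30.0
```

>>> drive_tool:
  steps:
    - [15,0.015,0.001,0.023,0,0.035,0]
    - [15,0.015,0.001,0.023,0,0.035,0]

```text
time_s: 12.9
position: [0.5477, 0.0429, -0.0178]
tcp_rot: [[-0.994, 0.014, 0.107], [0.014, 1.0, -0.002], [-0.107, -0.0, -0.994]]
force: [1.1, -0.4, 0.0]
opening: 0.222
grasp_force: 30.0
```

>>> drive_tool:
  steps:
    - [15,0.014,0,0.023,0,0.035,0]
    - [15,0.014,0,0.023,0,0.035,0]

```text
time_s: 13.1
position: [0.5458, 0.0431, -0.0208]
tcp_rot: [[-0.998, 0.014, 0.055], [0.014, 1.0, -0.001], [-0.055, 0.0, -0.999]]
force: [0.6, -1.3, -0.4]
opening: 0.225
grasp_force: 30.0
```

>>> drive_tool:
  steps:
    - [15,0.014,0,0.022,0,0.035,0]
    - [15,0.014,0,0.022,0,0.035,0]
    - [15,0.014,0,0.022,0,0.035,0]
    - [15,0.014,0,0.022,0,0.035,0]

```text
time_s: 13.5
position: [0.5416, 0.0435, -0.0229]
tcp_rot: [[-1.0, 0.014, -0.001], [0.014, 1.0, 0.001], [0.001, 0.001, -1.0]]
force: [-1.3, 0.7, 5.6]
opening: 0.227
grasp_force: 30.0
```

```bash
python3 - <<'E'
from h import *
w,Q,m=held()
plan(seat(-36,36,6.2,0))
E
```

```text
pos [ 0.5415  0.0435 -0.0229] grip 30.00149041414261 t 13.55 force [-1.4  0.1  5.5]
tool 1/50/99% [[-5.8, -10.8, -35.7], [12.2, -0.7, -34.2], [28.0, 9.7, -32.3]]
low end top in rest: [-23.3  36.   11.5]
(543.0, 43.0, -23.6, 89.15, 0) [-0.012, -0.004, 0.006, 0.0, -0.0, 0.001] rows>= 1
```

Floor contact at 5.6 N, level, middle about -1.5 mm off. I'll release and rise.

>>> drive_tool:
  steps:
    - [42,0,0,0,0,0,0]
    - [42,0,0,0,0,0,0]
    - [42,0,0,0,0,0,0]
    - [42,0,0,0,0,0,0]
    - [42,0,0,-0.1,0,0,0]
    - [42,0,0,-0.4,0,0,0]
    - [42,0,0,-0.9,0,0,0]
    - [42,0,0,-0.9,0,0,0]

```text
time_s: 14.35
position: [0.5466, 0.0429, 0.0897]
tcp_rot: [[-1.0, 0.014, 0.009], [0.014, 1.0, -0.001], [-0.009, -0.001, -1.0]]
force: [0.6, -0.3, 1.3]
opening: 0.478
grasp_force: 0.0
```

```bash
cat >> h.py <<'E'
def seated(save=None):
    "white top faces lying in the bays, rest frame"
    w=optics.capture("wrist"); Q=cloud(w); hsv=cv2.cvtColor(w["color"],cv2.COLOR_BGR2HSV)
    if save: cv2.imwrite(save,w["color"])
    a=np.radians(-REST[2]); d=Q*1000-[REST[0],REST[1],0]
    X=d[...,0]*np.cos(a)-d[...,1]*np.sin(a); Y=d[...,0]*np.sin(a)+d[...,1]*np.cos(a)
    for b in(-36,36):
        m=(np.abs(Y-b)<10)&(X>-25)&(X<40)&(d[...,2]>2)&(d[...,2]<25)&(hsv[...,1]<60)
        if m.sum()<20: print("bay",b,"none"); continue
        A=np.linalg.lstsq(np.c_[X[m],np.ones(m.sum())],d[...,2][m],rcond=None)[0]
        print("bay",b,"n",m.sum(),"X",np.percentile(X[m],[1,99]).round(1),"z at x=-20,20",(A[1]-20*A[0]).round(1),(A[1]+20*A[0]).round(1))
    return w,Q,X,Y
E
python3 - <<'E'
from h import *
s=read_state();print(s["position"],s["time_s"])
w,Q,X,Y=seated()
hsv=cv2.cvtColor(w["color"],cv2.COLOR_BGR2HSV)
m=(np.abs(Y-36)<16)&(X>-60)&(X<60)&(hsv[...,2]>185)&(hsv[...,1]<60)
print([r for r in rect(w,m,.011) if r[3]>10])
g=(Q[...,2]<.014); 
E
```

```text
[0.54657332 0.04285985 0.08971241] 14.35
bay -36 n 1169 X [-23.1  39.3] z at x=-20,20 6.3 6.2
bay 36 n 1186 X [-23.8  39.2] z at x=-20,20 11.7 10.5
[([252, 198], 564.7, 42.7, 20.6, 13.0, 89.2)]
```

```bash
python3 -c "
from h import *
plan((470,-60,90,70),(404.6,-187.1,50,43))"
```

```text
via [0.312, -0.433, -0.005, 0.0, 0.003, 0.112] rows>= 2
(470, -60, 90, 70) [0.235, -0.479, -0.004, 0.0, 0.003, 0.112] rows>= 2
  via [0.075, -0.591, 0.167, 0.0, -0.0, 0.157] rows>= 2
(404.6, -187.1, 50, 43) [-0.065, -0.592, 0.167, 0.0, -0.0, 0.157] rows>= 2
```

>>> drive_tool:
  steps:
    - [55,0.312,-0.433,0,0,0.003,0.112]
    - [55,0.312,-0.433,0,0,0.003,0.112]
    - [55,0.312,-0.433,0,0,0.003,0.112]
    - [55,0.312,-0.433,0,0,0.003,0.112]

```text
time_s: 14.8
position: [0.5047, -0.0082, 0.084]
tcp_rot: [[-0.983, 0.182, -0.006], [0.181, 0.983, 0.001], [0.006, 0.0, -1.0]]
force: [0.3, 0.1, -0.4]
opening: 0.626
grasp_force: 0.0
```

>>> drive_tool:
  steps:
    - [55,0.235,-0.479,0,0,0.003,0.112]
    - [55,0.235,-0.479,0,0,0.003,0.112]
    - [55,0.235,-0.479,0,0,0.003,0.112]
    - [55,0.235,-0.479,0,0,0.003,0.112]

```text
time_s: 15.2
position: [0.4674, -0.0594, 0.0845]
tcp_rot: [[-0.939, 0.342, -0.009], [0.342, 0.94, 0.002], [0.009, -0.001, -1.0]]
force: [0.5, -0.2, 0.4]
opening: 0.629
grasp_force: 0.0
```

>>> drive_tool:
  steps:
    - [55,0.075,-0.591,0.167,0,0,0.157]
    - [55,0.075,-0.591,0.167,0,0,0.157]
    - [55,0.075,-0.591,0.167,0,0,0.157]
    - [55,0.075,-0.591,0.167,0,0,0.157]

```text
time_s: 15.6
position: [0.4344, -0.1228, 0.0647]
tcp_rot: [[-0.834, 0.552, -0.009], [0.552, 0.834, 0.002], [0.009, -0.003, -1.0]]
force: [-0.5, -0.7, -0.1]
opening: 0.629
grasp_force: 0.0
```

>>> drive_tool:
  steps:
    - [55,-0.065,-0.592,0.167,0,0,0.157]
    - [55,-0.065,-0.592,0.167,0,0,0.157]
    - [55,-0.065,-0.592,0.167,0,0,0.157]
    - [55,-0.065,-0.592,0.167,0,0,0.157]
    - [55,-0.065,-0.592,0.167,0,0,0.157]

```text
time_s: 16.1
position: [0.4014, -0.1855, 0.0453]
tcp_rot: [[-0.684, 0.73, -0.009], [0.73, 0.684, 0.002], [0.007, -0.006, -1.0]]
force: [-0.0, -0.4, 0.4]
opening: 0.631
grasp_force: 0.0
```

```bash
python3 - <<'E'
from h import *
c=optics.capture("wrist"); s=read_state(); print(s["position"],s["tcp_rot"][:,1],s["time_s"])
hsv=cv2.cvtColor(c["color"],cv2.COLOR_BGR2HSV); H,S,V=[hsv[...,i] for i in range(3)]
P=cloud(c); m=(S<60)&(V>100)&(np.hypot(P[...,0]-.400,P[...,1]+.182)<.045)&(P[...,2]<.012)
rr=[r for r in rect(c,m,.005) if r[3]>15]; print(rr)
r=max(rr,key=lambda r:r[3]); a=np.radians(r[5])
plan((r[1]+7*np.cos(a),r[2]+7*np.sin(a),-28.6,90+r[5]))
E
```

```text
[ 0.4013269  -0.18555831  0.0453742 ] [ 0.72986548  0.68356684 -0.00572415] 16.15
[([253, 187], 399.4, -182.7, 71.7, 19.9, -47.4)]
(np.float64(404.1381317877786), np.float64(-187.85267960983813), -28.6, 42.6) [-0.035, 0.008, 0.616, -0.004, -0.005, 0.006] rows>= 2
```

>>> drive_tool:
  steps:
    - [45,-0.035,0.008,0.25,-0.004,-0.005,0.006]
    - [45,-0.035,0.008,0.5,-0.004,-0.005,0.006]
    - [45,-0.035,0.008,0.58,-0.004,-0.005,0.006]
    - [45,-0.035,0.008,0.612,-0.004,-0.005,0.006]
    - [45,-0.035,0.008,0.612,-0.004,-0.005,0.006]
    - [45,-0.035,0.008,0.612,-0.004,-0.005,0.006]

```text
time_s: 16.75
position: [0.4039, -0.1891, -0.0277]
tcp_rot: [[-0.675, 0.738, 0.001], [0.738, 0.675, -0.001], [-0.001, 0.0, -1.0]]
force: [0.2, -0.7, 0.2]
opening: 0.52
grasp_force: 0.0
```

```bash
python3 -c "
from h import *
s=read_state(); print(s['position'],s['force'],s['tcp_rot'].round(3).tolist())
plan((404.1,-187.8,-28.8,42.6))"
```

```text
[ 0.40394139 -0.18908545 -0.02768964] [ 0.24491102 -0.71046184  0.17367671] [[-0.675, 0.738, 0.001], [0.738, 0.675, -0.001], [-0.001, 0.0, -1.0]]
(404.1, -187.8, -28.8, 42.6) [0.007, 0.008, 0.009, 0.0, 0.001, -0.002] rows>= 1
```

>>> drive_tool:
  steps:
    - [45,0.007,0.008,0.009,0,0.001,-0.002]
    - [45,0.007,0.008,0.009,0,0.001,-0.002]
    - [15,0.007,0.008,0.009,0,0.001,-0.002]
    - [15,0.007,0.008,0.009,0,0.001,-0.002]
    - [15,0.007,0.008,0.009,0,0.001,-0.002]
    - [15,0.007,0.008,0.009,0,0.001,-0.002]
    - [15,0.007,0.008,0.009,0,0.001,-0.002]
    - [15,0.007,0.008,0.009,0,0.001,-0.002]

```text
time_s: 17.55
position: [0.4035, -0.1877, -0.0295]
tcp_rot: [[-0.677, 0.736, -0.001], [0.736, 0.677, 0.001], [0.002, -0.0, -1.0]]
force: [0.3, -1.2, 0.7]
opening: 0.23
grasp_force: 30.0
```

>>> drive_tool:
  steps:
    - [15,0,0,0,0,0,0]
    - [15,0,0,0,0,0,0]
    - [15,0,0,-0.1,0,0,0]
    - [15,0,0,-0.3,0,0,0]
    - [15,0,0,-0.6,0,0,0]
    - [15,0,0,-0.8,0,0,0]
    - [15,0,0,-0.8,0,0,0]
    - [15,0,0,-0.8,0,0,0]

```text
time_s: 18.35
position: [0.4037, -0.1878, 0.0666]
tcp_rot: [[-0.677, 0.736, -0.001], [0.736, 0.677, 0.001], [0.001, 0.0, -1.0]]
force: [-0.0, -0.9, -0.3]
opening: 0.23
grasp_force: 30.0
```

```bash
python3 - <<'E'
from h import *
held()
plan((450,-100,70,70,0),(500,-40,70,85,0),seat(-15,-36,60))
E
```

```text
pos [ 0.4032 -0.1875  0.066 ] grip 29.999695122241974 t 18.4 force [-1.3  0.2 -0.8]
tool 1/50/99% [[-6.4, -10.9, -36.9], [19.1, -1.1, -35.3], [41.5, 9.2, -32.6]]
low end top in rest: [-159.5 -167.2  100. ]
(450, -100, 70, 70, 0) [0.272, 0.78, -0.033, 0.0, -0.002, -0.319] rows>= 4
(500, -40, 70, 85, 0) [-0.221, 0.612, -0.0, 0.0, 0.0, -0.175] rows>= 2
(568.2, -29.4, 39.6, 89.15, 12) [-0.558, 0.138, 0.253, -0.005, -0.14, -0.048] rows>= 2
```

>>> drive_tool:
  steps:
    - [15,0.272,0.78,-0.033,0,-0.002,-0.319]
    - [15,0.272,0.78,-0.033,0,-0.002,-0.319]
    - [15,0.272,0.78,-0.033,0,-0.002,-0.319]
    - [15,0.272,0.78,-0.033,0,-0.002,-0.319]
    - [15,0.272,0.78,-0.033,0,-0.002,-0.319]
    - [15,0.272,0.78,-0.033,0,-0.002,-0.319]

```text
time_s: 19.0
position: [0.4497, -0.101, 0.0697]
tcp_rot: [[-0.939, 0.345, -0.0], [0.345, 0.939, 0.0], [0.001, 0.0, -1.0]]
force: [-0.4, 0.2, -0.7]
opening: 0.231
grasp_force: 30.0
```

>>> drive_tool:
  steps:
    - [15,-0.221,0.612,0,0,0,-0.175]
    - [15,-0.221,0.612,0,0,0,-0.175]
    - [15,-0.221,0.612,0,0,0,-0.175]
    - [15,-0.221,0.612,0,0,0,-0.175]
    - [15,-0.221,0.612,0,0,0,-0.175]

```text
time_s: 19.5
position: [0.4992, -0.0414, 0.0702]
tcp_rot: [[-0.996, 0.089, -0.001], [0.089, 0.996, 0.0], [0.001, -0.0, -1.0]]
force: [0.6, 0.1, -0.0]
opening: 0.231
grasp_force: 30.0
```

>>> drive_tool:
  steps:
    - [15,-0.28,0.07,0.12,-0.003,-0.07,-0.024]
    - [15,-0.558,0.138,0.253,-0.005,-0.14,-0.048]
    - [15,-0.558,0.138,0.253,-0.005,-0.14,-0.048]
    - [15,-0.558,0.138,0.253,-0.005,-0.14,-0.048]
    - [15,-0.558,0.138,0.253,-0.005,-0.14,-0.048]
    - [15,-0.558,0.138,0.253,-0.005,-0.14,-0.048]

```text
time_s: 20.1
position: [0.5686, -0.0303, 0.0409]
tcp_rot: [[-0.978, 0.015, 0.21], [0.014, 1.0, -0.004], [-0.21, -0.0, -0.978]]
force: [0.4, 0.7, 0.1]
opening: 0.231
grasp_force: 30.0
```

```bash
python3 - <<'E'
from h import *
w,Q,m=held()
L=(np.abs(Q[...,2]-.021)<.004)&(Q[...,0]>.46)&(Q[...,0]<.53)&(np.abs(Q[...,1]-.007)<.085)&~m
print("lip",[r for r in rect(w,L,.021) if r[3]>40])
plan(seat(-20,-36,8.5))
plan(seat(-20,-36,30))
E
```

```text
pos [ 0.5687 -0.0302  0.0409] grip 29.99968260526657 t 20.15 force [-0.6 -0.5  0.1]
tool 1/50/99% [[-5.3, -10.7, -36.7], [20.4, -0.8, -34.9], [42.6, 9.8, -32.1]]
low end top in rest: [-15.8 -37.2  64.6]
lip [([307, 102], 496.2, 7.8, 149.1, 28.1, 89.1)]
(563.2, -29.3, -11.9, 89.15, 12) [0.137, 0.007, 0.421, -0.0, 0.001, 0.0] rows>= 2
(563.2, -29.3, 9.6, 89.15, 12) [0.1, 0.007, 0.246, -0.0, 0.001, 0.0] rows>= 1
```

>>> drive_tool:
  steps:
    - [15,0.05,0.012,0.12,0,0.001,0]
    - [15,0.1,0.012,0.246,0,0.001,0]
    - [15,0.118,0.012,0.33,0,0.001,0]
    - [15,0.137,0.012,0.417,0,0.001,0]
    - [15,0.137,0.012,0.417,0,0.001,0]
    - [15,0.137,0.012,0.417,0,0.001,0]

```text
time_s: 20.75
position: [0.5633, -0.0283, -0.0122]
tcp_rot: [[-0.978, 0.014, 0.208], [0.014, 1.0, -0.003], [-0.208, -0.0, -0.978]]
force: [-0.3, 0.1, 0.3]
opening: 0.232
grasp_force: 30.0
```

```bash
python3 - <<'E'
from h import *
w,Q,m=held()
plan(seat(-36,-36,8))
E
```

```text
pos [ 0.5635 -0.0283 -0.0119] grip 29.999745190143585 t 20.8 force [-0.3  0.6 -0.5]
tool 1/50/99% [[-5.0, -10.7, -36.5], [20.7, -0.6, -34.7], [42.8, 9.9, -31.8]]
low end top in rest: [-21.1 -35.1  11.6]
(547.2, -29.1, -12.4, 89.15, 12) [0.134, -0.008, -0.024, -0.0, 0.001, 0.001] rows>= 1
```

>>> drive_tool:
  steps:
    - [15,0.045,-0.004,-0.008,0,0,0]
    - [15,0.087,-0.006,-0.014,0,0,0]
    - [15,0.112,-0.006,-0.018,0,0,0]
    - [15,0.134,-0.006,-0.023,0,0,0]
    - [15,0.134,-0.006,-0.023,0,0,0]
    - [15,0.134,-0.006,-0.023,0,0,0]

```text
time_s: 21.4
position: [0.5469, -0.0288, -0.0127]
tcp_rot: [[-0.978, 0.014, 0.208], [0.014, 1.0, -0.003], [-0.208, -0.0, -0.978]]
force: [-0.2, -0.2, -0.7]
opening: 0.231
grasp_force: 30.0
```

```bash
python3 - <<'E'
from h import *
w,Q,m=held()
plan(seat(-35,-36,8,9),seat(-35,-36,7.3,6),seat(-35,-36,6.8,3),seat(-35,-36,6.3,0))
E
```

```text
pos [ 0.547  -0.0288 -0.0127] grip 29.999696910381317 t 21.45 force [-0.2  0.3  0.4]
tool 1/50/99% [[-5.4, -10.5, -37.2], [11.8, -0.7, -35.0], [27.6, 9.7, -33.5]]
low end top in rest: [-23.2 -35.8  15.9]
(547.1, -29.1, -14.9, 89.15, 9) [0.003, -0.002, 0.018, -0.0, 0.035, 0.001] rows>= 1
(545.8, -29.0, -17.9, 89.15, 6) [0.015, 0.001, 0.023, -0.0, 0.035, 0.0] rows>= 1
(544.5, -29.0, -20.8, 89.15, 3) [0.013, -0.0, 0.023, -0.0, 0.035, -0.0] rows>= 1
(543.0, -29.0, -23.5, 89.15, 0) [0.014, -0.0, 0.022, -0.0, 0.035, 0.0] rows>= 1
```

>>> drive_tool:
  steps:
    - [15,0.006,-0.002,0.018,0,0.035,0.001]
    - [15,0.006,-0.002,0.018,0,0.035,0.001]

```text
time_s: 21.65
position: [0.549, -0.0296, -0.0147]
tcp_rot: [[-0.987, 0.015, 0.16], [0.014, 1.0, -0.004], [-0.16, -0.001, -0.987]]
force: [0.3, 0.7, 0.0]
opening: 0.233
grasp_force: 30.0
```

>>> drive_tool:
  steps:
    - [15,0.015,0.001,0.023,0,0.035,0]
    - [15,0.015,0.001,0.023,0,0.035,0]

```text
time_s: 21.85
position: [0.5471, -0.0291, -0.0179]
tcp_rot: [[-0.994, 0.014, 0.108], [0.014, 1.0, -0.002], [-0.108, -0.001, -0.994]]
force: [0.8, -0.4, -1.2]
opening: 0.232
grasp_force: 30.0
```

>>> drive_tool:
  steps:
    - [15,0.014,0,0.023,0,0.035,0]
    - [15,0.014,0,0.023,0,0.035,0]

```text
time_s: 22.05
position: [0.5453, -0.0289, -0.021]
tcp_rot: [[-0.998, 0.015, 0.055], [0.014, 1.0, -0.001], [-0.055, -0.0, -0.998]]
force: [0.0, -0.2, 0.3]
opening: 0.233
grasp_force: 30.0
```

>>> drive_tool:
  steps:
    - [15,0.014,0,0.022,0,0.035,0]
    - [15,0.014,0,0.022,0,0.035,0]
    - [15,0.014,0,0.022,0,0.035,0]
    - [15,0.014,0,0.022,0,0.035,0]

```text
time_s: 22.45
position: [0.5418, -0.0284, -0.0235]
tcp_rot: [[-1.0, 0.016, 0.001], [0.016, 1.0, 0.001], [-0.001, 0.001, -1.0]]
force: [-0.4, 1.6, 3.0]
opening: 0.233
grasp_force: 30.0
```

```bash
python3 - <<'E'
from h import *
w,Q,m=held()
plan(seat(-35.5,-36,6.2,0))
E
```

```text
pos [ 0.5418 -0.0283 -0.0236] grip 30.000566840171814 t 22.5 force [-0.8  2.2  3.7]
tool 1/50/99% [[-5.4, -12.4, -36.6], [13.0, -0.1, -34.8], [28.8, 12.8, -30.1]]
low end top in rest: [-22.8 -35.9  11.3]
(542.5, -29.0, -23.6, 89.15, 0) [-0.006, -0.005, 0.0, 0.0, 0.0, -0.0] rows>= 1
```

>>> drive_tool:
  steps:
    - [42,0,0,0,0,0,0]
    - [42,0,0,0,0,0,0]
    - [42,0,0,0,0,0,0]
    - [42,0,0,0,0,0,0]
    - [42,0,0,-0.1,0,0,0]
    - [42,0,0,-0.4,0,0,0]
    - [42,0,0,-0.9,0,0,0]
    - [42,0,0,-0.9,0,0,0]

```text
time_s: 23.3
position: [0.5459, -0.0296, 0.0896]
tcp_rot: [[-1.0, 0.015, 0.01], [0.015, 1.0, -0.003], [-0.01, -0.003, -1.0]]
force: [0.5, -0.9, 0.0]
opening: 0.48
grasp_force: 0.0
```

```bash
python3 - <<'E'
from h import *
s=read_state();print(s["position"],s["time_s"])
w,Q,X,Y=seated("pics/w8.png")
plan((500,-28,90,89))
E
```

```text
[ 0.54593154 -0.02963743  0.08962964] 23.3
bay -36 n 1187 X [-23.4  39.5] z at x=-20,20 11.6 10.7
bay 36 n 1207 X [-24.3  39.4] z at x=-20,20 11.7 10.5
(500, -28, 90, 89) [0.38, 0.007, -0.01, -0.002, 0.006, 0.002] rows>= 1
```

View pics/w8.png

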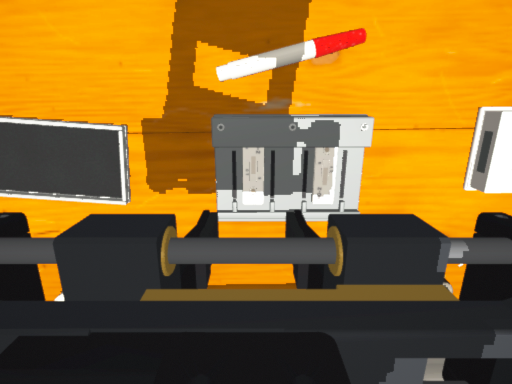

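Both cassettes lie flat in their bays, tops at z≈11, seen at (253,170) and (323,170). Next is bottle_1 on the left.

```bash
python3 -c "
from h import *
plan((500,-20,100,89),(400,336,110,90))"
```

```text
(500, -20, 100, 89) [0.38, 0.073, -0.093, -0.002, 0.006, 0.002] rows>= 1
  via [0.221, 0.738, -0.021, -0.0, -0.0, -0.003] rows>= 2
  via [0.218, 0.739, -0.021, -0.0, -0.0, -0.003] rows>= 2
  via [0.215, 0.74, -0.021, -0.0, -0.0, -0.003] rows>= 2
(400, 336, 110, 90) [0.212, 0.741, -0.021, -0.0, -0.0, -0.003] rows>= 2
```

>>> drive_tool:
  steps:
    - [60,0.38,0.073,-0.093,-0.002,0.006,0.002]
    - [60,0.38,0.073,-0.093,-0.002,0.006,0.002]
    - [60,0.38,0.073,-0.093,-0.002,0.006,0.002]

```text
time_s: 23.65
position: [0.4951, -0.0188, 0.095]
tcp_rot: [[-1.0, 0.018, -0.011], [0.018, 1.0, 0.004], [0.011, 0.003, -1.0]]
force: [-0.1, -0.1, -0.0]
opening: 0.654
grasp_force: 0.0
```

>>> drive_tool:
  steps:
    - [60,0.22,0.74,-0.02,0,0,-0.003]
    - [60,0.22,0.74,-0.02,0,0,-0.003]
    - [60,0.22,0.74,-0.02,0,0,-0.003]
    - [60,0.22,0.74,-0.02,0,0,-0.003]

```text
time_s: 24.05
position: [0.4728, 0.0706, 0.0979]
tcp_rot: [[-1.0, 0.011, -0.009], [0.011, 1.0, 0.003], [0.009, 0.003, -1.0]]
force: [-0.9, 0.2, -0.0]
opening: 0.691
grasp_force: 0.0
```

>>> drive_tool:
  steps:
    - [60,0.22,0.74,-0.02,0,0,-0.003]
    - [60,0.22,0.74,-0.02,0,0,-0.003]
    - [60,0.22,0.74,-0.02,0,0,-0.003]
    - [60,0.22,0.74,-0.02,0,0,-0.003]

```text
time_s: 24.45
position: [0.4481, 0.1589, 0.101]
tcp_rot: [[-1.0, 0.008, -0.008], [0.008, 1.0, 0.003], [0.008, 0.003, -1.0]]
force: [0.4, 0.3, 0.5]
opening: 0.689
grasp_force: 0.0
```

>>> drive_tool:
  steps:
    - [60,0.22,0.74,-0.02,0,0,-0.003]
    - [60,0.22,0.74,-0.02,0,0,-0.003]
    - [60,0.22,0.74,-0.02,0,0,-0.003]
    - [60,0.22,0.74,-0.02,0,0,-0.003]

```text
time_s: 24.85
position: [0.4226, 0.2474, 0.104]
tcp_rot: [[-1.0, 0.005, -0.008], [0.005, 1.0, 0.003], [0.008, 0.003, -1.0]]
force: [0.1, -0.4, 0.3]
opening: 0.688
grasp_force: 0.0
```

>>> drive_tool:
  steps:
    - [60,0.21,0.74,-0.02,0,0,-0.003]
    - [60,0.21,0.74,-0.02,0,0,-0.003]
    - [60,0.21,0.74,-0.02,0,0,-0.003]
    - [60,0.21,0.74,-0.02,0,0,-0.003]
    - [60,0.21,0.74,-0.02,0,0,-0.003]
    - [60,0.21,0.74,-0.02,0,0,-0.003]

```text
time_s: 25.45
position: [0.3974, 0.3352, 0.1069]
tcp_rot: [[-1.0, 0.003, -0.01], [0.003, 1.0, 0.002], [0.01, 0.002, -1.0]]
force: [-0.2, -0.1, 0.1]
opening: 0.689
grasp_force: 0.0
```

```bash
cat >> h.py <<'E'
def bottle(x,y,save=None):
    "upright bottle near x,y (m): centre from cap and shoulder heights"
    w=optics.capture("wrist"); Q=cloud(w)*1000; pickle.dump(w,open("wb.pkl","wb"))
    if save: cv2.imwrite(save,w["color"])
    near=np.hypot(Q[...,0]-x*1000,Q[...,1]-y*1000)<30
    for lo,hi,z in((55,72,66),(40,48,45)):
        m=(near&(Q[...,2]>lo)&(Q[...,2]<hi)).astype(np.uint8)
        n,l,st,_=cv2.connectedComponentsWithStats(m)
        if n<2: continue
        k=l==1+np.argmax(st[1:,4]); q=Q[k]
        (cx,cy),r=cv2.minEnclosingCircle(q[:,:2].astype(np.float32))
        print("z",lo,hi,"n",k.sum(),"circle",round(cx,1),round(cy,1),round(r,1),"median",np.median(q,0).round(1))
    return w,Q
E
python3 - <<'E'
from h import *
s=read_state();print(s["position"],s["time_s"])
w,Q=bottle(.397,.338,"pics/w9.png")
m=(np.abs(Q[...,2]-24)<4)&(Q[...,1]>170)&(Q[...,1]<360)&(Q[...,0]>450)&(Q[...,0]<580)
print("block",[r for r in rect(w,m,.024) if r[3]>40])
E
```

```text
[0.3973951  0.33522473 0.10692617] 25.45
z 55 72 n 253 circle 395.2 336.2 8.4 median [393.3 336.3  58.6]
z 40 48 n 67 circle 393.9 335.9 10.5 median [387.5 336.5  41.5]
block [([218, 274], 507.2, 295.5, 66.1, 30.6, 89.7)]
```

View pics/w9.png

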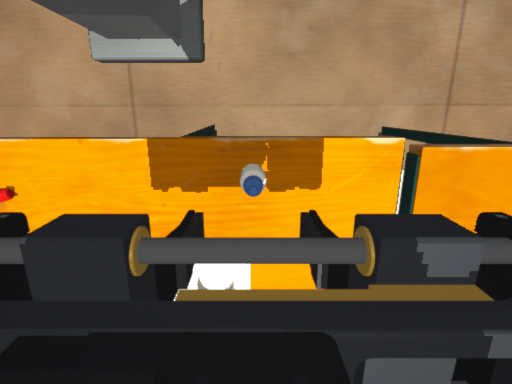

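```bash
python3 -c "
from h import *
plan((396.3,336.2,-4.5,90))"
```

```text
(396.3, 336.2, -4.5, 90) [-0.001, 0.004, 0.929, 0.002, -0.006, -0.002] rows>= 3
```

>>> drive_tool:
  steps:
    - [60,0,0.004,0.2,0.002,-0.006,-0.002]
    - [60,0,0.004,0.5,0.002,-0.006,-0.002]
    - [60,0,0.004,0.75,0.002,-0.006,-0.002]
    - [60,0,0.004,0.92,0.002,-0.006,-0.002]
    - [60,0,0.004,0.93,0.002,-0.006,-0.002]
    - [60,0,0.004,0.93,0.002,-0.006,-0.002]

```text
time_s: 26.1
position: [0.3958, 0.3373, -0.0046]
tcp_rot: [[-1.0, -0.002, -0.001], [-0.002, 1.0, -0.0], [0.001, -0.0, -1.0]]
force: [-0.4, -0.2, 0.4]
opening: 0.689
grasp_force: 0.0
```

>>> drive_tool:
  steps:
    - [18,0,0,0,0,0,0]
    - [18,0,0,0,0,0,0]
    - [18,0,0,0,0,0,0]
    - [18,0,0,0,0,0,0]
    - [18,0,0,0,0,0,0]
    - [18,0,0,0,0,0,0]
    - [18,0,0,0,0,0,0]

```text
time_s: 26.8
position: [0.3957, 0.338, -0.0043]
tcp_rot: [[-1.0, -0.003, 0.0], [-0.003, 1.0, 0.0], [-0.0, 0.0, -1.0]]
force: [-0.5, 1.1, 2.3]
opening: 0.291
grasp_force: 29.9
```

```bash
python3 - <<'E'
from h import *
s=read_state();print(s["position"],s["opening"],s["grasp_force"],s["time_s"])
c=optics.capture("top"); hsv=cv2.cvtColor(c["color"],cv2.COLOR_BGR2HSV)
plan((396.3,336.2,95,90),(430,292,110,90),(519.5,292,110,90))
E
```

```text
[ 0.39571728  0.33800605 -0.00427663] 0.29095141355516313 29.88251566886902 26.8
(396.3, 336.2, 95, 90) [-0.005, -0.015, -0.827, 0.0, 0.0, 0.002] rows>= 2
(430, 292, 110, 90) [-0.281, -0.368, -0.125, -0.0, 0.0, -0.0] rows>= 2
(519.5, 292, 110, 90) [-0.746, -0.0, -0.0, 0.0, 0.0, 0.0] rows>= 2
```

```bash
python3 - <<'E'
from h import *
d=pickle.load(open("d0.pkl","rb")); w2=pickle.load(open("w2.pkl","rb"))
for n,c,roi in(("top",d["top"],(180,215,140,195)),("w2",w2,(140,210,370,505))):
    P=cloud(c)*1000; v0,v1,u0,u1=roi
    m=np.zeros((384,512),bool); m[v0:v1,u0:u1]=1
    t=m&(np.abs(P[...,2]-24)<5)
    print(n,"top face",[r for r in rect(c,t,.024) if r[3]>40])
    # edge fits of the white outline: left/right/front/back lines via depth step
    hsv=cv2.cvtColor(c["color"],cv2.COLOR_BGR2HSV)
    k=cv2.morphologyEx(t.astype(np.uint8),cv2.MORPH_OPEN,np.ones((3,3)))
    hol,hi=cv2.findContours(k,cv2.RETR_CCOMP,cv2.CHAIN_APPROX_NONE)
    for q,h in zip(hol,hi[0]):
        if h[3]>=0 and len(q)>12:
            p=ray(c,q[:,0],.024)[:,:2]*1000; (x,y),r=cv2.minEnclosingCircle(p.astype(np.float32)); print("  well",round(x,1),round(y,1),"r",round(r,1))
    V=hsv[...,2].astype(int)
    if n=="w2": cv2.imwrite("pics/blk.png",cv2.resize(c["color"][135:212,365:512],(800,419),interpolation=cv2.INTER_CUBIC))
    # front edge (min x) of top face
    e=[ray(c,[[u,np.where(k[:,u])[0][0 if n=="w2" else -1]]],.024)[0,:2]*1000 for u in range(u0,u1) if k[:,u].sum()>5]
    e=np.array(e); print("  edge x",np.median(e[:,0]).round(1),"slope deg",np.degrees(np.polyfit(e[3:-3,1],e[3:-3,0],1)[0]).round(2))
E
```

```text
top top face [([168, 200], 520.1, 261.2, 132.1, 76.2, 89.6)]
  edge x 484.4 slope deg -0.47
w2 top face [([442, 178], 519.0, 260.7, 137.4, 76.8, -89.9)]
  well 519.1 290.3 r 22.1
  well 516.3 229.3 r 23.8
  edge x 481.7 slope deg -0.72
```

>>> drive_tool:
  steps:
    - [18,0,0,-0.1,0,0,0]
    - [18,0,0,-0.4,0,0,0]
    - [18,0,0,-0.83,0,0,0]
    - [18,0,0,-0.83,0,0,0]
    - [18,0,0,-0.83,0,0,0]

```text
time_s: 27.35
position: [0.3965, 0.3384, 0.0969]
tcp_rot: [[-1.0, -0.003, 0.003], [-0.003, 1.0, 0.002], [-0.003, 0.002, -1.0]]
force: [0.0, 0.6, -1.4]
opening: 0.288
grasp_force: 29.9
```

```bash
python3 -c "
from h import *
plan((440,300,90,90),(519.2,291.8,80,90),(519.2,291.8,30,90))"
```

```text
(440, 300, 90, 90) [-0.362, -0.321, 0.058, 0.001, 0.002, 0.002] rows>= 2
(519.2, 291.8, 80, 90) [-0.66, -0.068, 0.083, -0.0, 0.0, -0.0] rows>= 2
(519.2, 291.8, 30, 90) [0.0, -0.0, 0.417, 0.0, 0.0, 0.0] rows>= 1
```

>>> drive_tool:
  steps:
    - [18,-0.362,-0.321,0.058,0.001,0.002,0.002]
    - [18,-0.362,-0.321,0.058,0.001,0.002,0.002]
    - [18,-0.362,-0.321,0.058,0.001,0.002,0.002]
    - [18,-0.362,-0.321,0.058,0.001,0.002,0.002]

```text
time_s: 27.75
position: [0.4375, 0.299, 0.0869]
tcp_rot: [[-1.0, 0.001, -0.007], [0.001, 1.0, -0.002], [0.007, -0.002, -1.0]]
force: [-0.3, -0.4, -0.2]
opening: 0.292
grasp_force: 29.9
```

>>> drive_tool:
  steps:
    - [18,-0.33,-0.034,0.04,0,0,0]
    - [18,-0.66,-0.068,0.083,0,0,0]
    - [18,-0.66,-0.068,0.083,0,0,0]
    - [18,-0.66,-0.068,0.083,0,0,0]
    - [18,-0.66,-0.068,0.083,0,0,0]

```text
time_s: 28.25
position: [0.5158, 0.2915, 0.0773]
tcp_rot: [[-1.0, -0.001, -0.007], [-0.001, 1.0, -0.002], [0.007, -0.002, -1.0]]
force: [-0.1, 0.3, 0.2]
opening: 0.292
grasp_force: 29.9
```

```bash
python3 -c "
from h import *
print(read_state()['position'])
c=optics.capture('scene'); R,t=cam(c); p=R@np.array([.519,.27,.04])+t; u=int(c['fx']*p[0]/p[2]+c['cx']); v=int(c['fy']*p[1]/p[2]+c['cy'])
cv2.imwrite('pics/s10.png',cv2.resize(c['color'][v-45:v+30,u-50:u+50],(800,600),interpolation=cv2.INTER_CUBIC))
plan((519.2,291.8,25,90),(519.2,291.8,0.5,90))"
```

```text
[0.51579464 0.2915466  0.07728111]
(519.2, 291.8, 25, 90) [-0.03, 0.003, 0.437, -0.001, -0.004, 0.001] rows>= 2
(519.2, 291.8, 0.5, 90) [-0.0, -0.0, 0.204, -0.0, 0.0, 0.0] rows>= 1
```

View pics/s10.png

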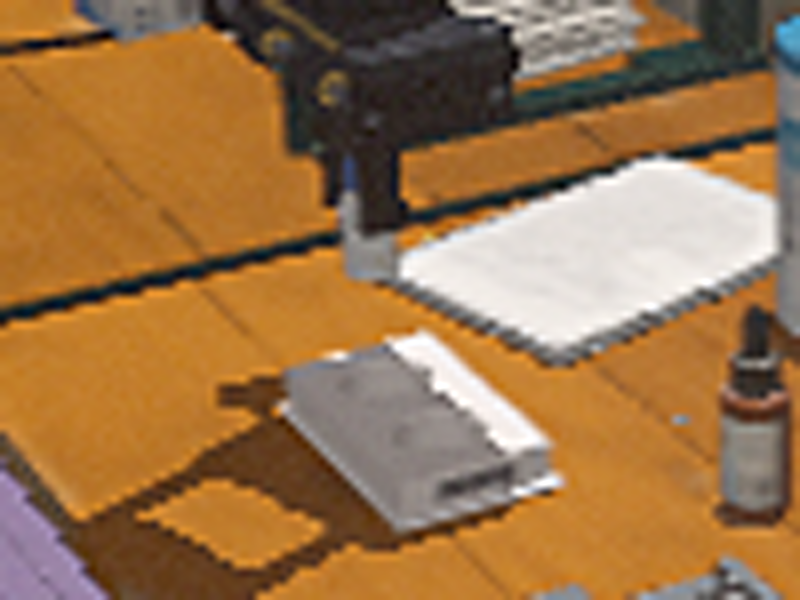

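The bottle hangs upright at (370,240), above the far well. Lowering it now.

>>> drive_tool:
  steps:
    - [18,-0.03,0.003,0.1,-0.001,-0.004,0.001]
    - [18,-0.03,0.003,0.25,-0.001,-0.004,0.001]
    - [18,-0.03,0.003,0.4,-0.001,-0.004,0.001]
    - [18,-0.03,0.003,0.5,-0.001,-0.004,0.001]
    - [18,-0.03,0.003,0.6,-0.001,-0.004,0.001]
    - [18,-0.03,0.003,0.63,-0.001,-0.004,0.001]
    - [18,-0.03,0.003,0.63,-0.001,-0.004,0.001]
    - [18,-0.03,0.003,0.63,-0.001,-0.004,0.001]

```text
time_s: 29.1
position: [0.5221, 0.2917, 0.0027]
tcp_rot: [[-1.0, 0.002, 0.004], [0.002, 1.0, 0.0], [-0.004, 0.0, -1.0]]
force: [0.7, 0.2, -0.2]
opening: 0.288
grasp_force: 29.9
```

>>> drive_tool:
  steps:
    - [18,0.02,0,0.01,0,0.003,0]
    - [18,0.02,0,0.02,0,0.003,0]
    - [18,0.02,0,0.026,0,0.003,0]
    - [18,0.02,0,0.026,0,0.003,0]

```text
time_s: 29.5
position: [0.5195, 0.2916, -0.0002]
tcp_rot: [[-1.0, 0.002, -0.001], [0.002, 1.0, 0.0], [0.001, 0.0, -1.0]]
force: [0.0, 1.0, 3.6]
opening: 0.29
grasp_force: 29.9
```

Light contact (3.6 N), so I'll release and rise.

>>> drive_tool:
  steps:
    - [45,0,0,0,0,0,0]
    - [45,0,0,0,0,0,0]
    - [45,0,0,0,0,0,0]
    - [45,0,0,0,0,0,0]
    - [45,0,0,-0.1,0,0,0]
    - [45,0,0,-0.4,0,0,0]
    - [45,0,0,-0.7,0,0,0]
    - [45,0,0,-0.9,0,0,0]

```text
time_s: 30.3
position: [0.5206, 0.2919, 0.1103]
tcp_rot: [[-1.0, 0.002, 0.002], [0.002, 1.0, 0.001], [-0.002, 0.001, -1.0]]
force: [0.8, 0.2, 0.4]
opening: 0.514
grasp_force: 0.0
```

```bash
python3 -c "
from h import *
print(read_state()['position'],read_state()['time_s'])
plan((450,250,120,90),(430,-240,120,50),(393,-333,110,50))"
```

```text
[0.52058975 0.29194555 0.11032271] 30.3
(450, 250, 120, 90) [0.588, -0.35, -0.082, 0.001, 0.001, -0.001] rows>= 2
  via [0.033, -0.817, 0.0, 0.0, 0.0, 0.093] rows>= 2
  via [-0.081, -0.813, 0.0, 0.0, 0.0, 0.093] rows>= 2
  via [-0.193, -0.794, 0.0, 0.0, -0.0, 0.093] rows>= 2
  via [-0.302, -0.76, 0.0, 0.0, -0.0, 0.093] rows>= 2
(430, -240, 120, 50) [-0.404, -0.71, 0.0, 0.0, -0.0, 0.093] rows>= 2
(393, -333, 110, 50) [-0.262, -0.792, 0.083, -0.0, 0.0, -0.0] rows>= 3
```

>>> drive_tool:
  steps:
    - [55,0.588,-0.35,-0.082,0,0,0]
    - [55,0.588,-0.35,-0.082,0,0,0]
    - [55,0.588,-0.35,-0.082,0,0,0]
    - [55,0.588,-0.35,-0.082,0,0,0]

```text
time_s: 30.7
position: [0.4491, 0.2497, 0.1182]
tcp_rot: [[-1.0, 0.002, 0.0], [0.002, 1.0, 0.001], [-0.0, 0.001, -1.0]]
force: [-0.3, -0.1, 0.3]
opening: 0.628
grasp_force: 0.0
```

>>> drive_tool:
  steps:
    - [55,0.033,-0.817,0,0,0,0.093]
    - [55,0.033,-0.817,0,0,0,0.093]
    - [55,0.033,-0.817,0,0,0,0.093]
    - [55,0.033,-0.817,0,0,0,0.093]

```text
time_s: 31.1
position: [0.4467, 0.151, 0.1174]
tcp_rot: [[-0.99, 0.144, 0.0], [0.144, 0.99, 0.001], [0.0, 0.001, -1.0]]
force: [-0.1, -0.5, -0.2]
opening: 0.632
grasp_force: 0.0
```

>>> drive_tool:
  steps:
    - [55,-0.08,-0.813,0,0,0,0.093]
    - [55,-0.08,-0.813,0,0,0,0.093]
    - [55,-0.08,-0.813,0,0,0,0.093]
    - [55,-0.08,-0.813,0,0,0,0.093]

```text
time_s: 31.5
position: [0.4418, 0.0538, 0.1172]
tcp_rot: [[-0.96, 0.279, -0.001], [0.279, 0.96, 0.001], [0.001, 0.0, -1.0]]
force: [-0.1, -0.1, 0.2]
opening: 0.636
grasp_force: 0.0
```

>>> drive_tool:
  steps:
    - [55,-0.193,-0.794,0,0,0,0.093]
    - [55,-0.193,-0.794,0,0,0,0.093]
    - [55,-0.193,-0.794,0,0,0,0.093]
    - [55,-0.193,-0.794,0,0,0,0.093]

```text
time_s: 31.9
position: [0.4371, -0.0435, 0.1171]
tcp_rot: [[-0.913, 0.408, -0.001], [0.408, 0.913, 0.001], [0.002, 0.0, -1.0]]
force: [0.9, 0.8, 0.7]
opening: 0.633
grasp_force: 0.0
```

>>> drive_tool:
  steps:
    - [55,-0.302,-0.76,0,0,0,0.093]
    - [55,-0.302,-0.76,0,0,0,0.093]
    - [55,-0.302,-0.76,0,0,0,0.093]
    - [55,-0.302,-0.76,0,0,0,0.093]

```text
time_s: 32.3
position: [0.4325, -0.1409, 0.117]
tcp_rot: [[-0.848, 0.53, -0.002], [0.53, 0.848, 0.001], [0.003, -0.0, -1.0]]
force: [-0.0, 0.0, 0.2]
opening: 0.629
grasp_force: 0.0
```

>>> drive_tool:
  steps:
    - [55,-0.404,-0.71,0,0,0,0.093]
    - [55,-0.404,-0.71,0,0,0,0.093]
    - [55,-0.404,-0.71,0,0,0,0.093]
    - [55,-0.404,-0.71,0,0,0,0.093]
    - [55,-0.404,-0.71,0,0,0,0.093]

```text
time_s: 32.8
position: [0.4276, -0.237, 0.1167]
tcp_rot: [[-0.767, 0.641, -0.004], [0.641, 0.767, 0.003], [0.004, -0.0, -1.0]]
force: [0.1, -0.5, 0.1]
opening: 0.632
grasp_force: 0.0
```

```bash
python3 -c "
from h import *
print(read_state()['position'],read_state()['time_s'])
plan((392,-333,110,50))"
```

```text
[ 0.42763023 -0.23703107  0.11673446] 32.8
(392, -333, 110, 50) [-0.285, -0.804, 0.055, -0.0, -0.003, 0.001] rows>= 3
```

>>> drive_tool:
  steps:
    - [55,-0.285,-0.804,0.055,0,-0.003,0.001]
    - [55,-0.285,-0.804,0.055,0,-0.003,0.001]
    - [55,-0.285,-0.804,0.055,0,-0.003,0.001]
    - [55,-0.285,-0.804,0.055,0,-0.003,0.001]
    - [55,-0.285,-0.804,0.055,0,-0.003,0.001]
    - [55,-0.285,-0.804,0.055,0,-0.003,0.001]

```text
time_s: 33.4
position: [0.3924, -0.3337, 0.1105]
tcp_rot: [[-0.766, 0.643, 0.001], [0.643, 0.766, -0.001], [-0.002, -0.0, -1.0]]
force: [-0.5, -0.2, -0.7]
opening: 0.633
grasp_force: 0.0
```

```bash
python3 - <<'E'
from h import *
print(read_state()['position'])
w,Q=bottle(.392,-.333,"pics/w11.png")
hsv=cv2.cvtColor(w["color"],cv2.COLOR_BGR2HSV)
b=(hsv[...,0]>100)&(hsv[...,0]<130)&(hsv[...,1]>90)&(Q[...,2]>30)&(np.hypot(Q[...,0]-392,Q[...,1]+333)<40); print(b.sum(),Q[b].mean(0).round(1))
g=(hsv[...,0]>50)&(hsv[...,0]<85)&(hsv[...,1]>90)&(Q[...,2]>10); print("green",g.sum(),Q[g].mean(0).round(1) if g.any() else "")
E
```

```text
[ 0.39238648 -0.33371132  0.11051101]
z 55 72 n 244 circle 387.8 -334.6 8.3 median [ 386.5 -333.3   58.7]
z 40 48 n 61 circle 387.5 -334.6 10.3 median [ 380.8 -328.7   42.1]
294 [ 385.7 -332.8   58.6]
green 362 [ 415.9 -387.7   31.2]
```

View pics/w11.png

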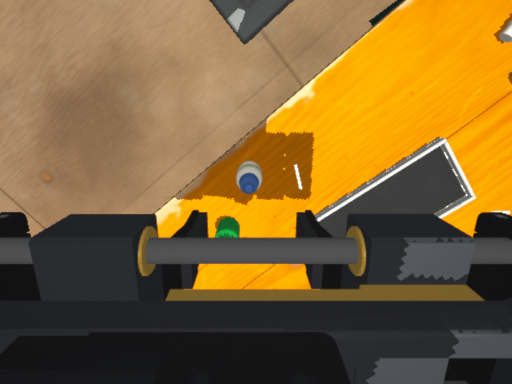

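The blue-capped bottle_2 is at (249,180) and the green decoy at (228,228), behind and clear of the finger line. Descending.

```bash
python3 -c "
from h import *
plan((388.6,-335.2,-4.5,50))"
```

```text
(388.6, -335.2, -4.5, 50) [0.021, -0.027, 0.959, -0.0, 0.001, -0.0] rows>= 3
```

>>> drive_tool:
  steps:
    - [55,0.021,-0.027,0.2,0,0.001,0]
    - [55,0.021,-0.027,0.5,0,0.001,0]
    - [55,0.021,-0.027,0.75,0,0.001,0]
    - [55,0.021,-0.027,0.93,0,0.001,0]
    - [55,0.021,-0.027,0.96,0,0.001,0]
    - [55,0.021,-0.027,0.96,0,0.001,0]

```text
time_s: 34.05
position: [0.3884, -0.3363, -0.0049]
tcp_rot: [[-0.765, 0.644, -0.0], [0.644, 0.765, -0.001], [-0.0, -0.001, -1.0]]
force: [0.8, 0.1, 0.8]
opening: 0.63
grasp_force: 0.0
```

>>> drive_tool:
  steps:
    - [18,0,0,0,0,0,0]
    - [18,0,0,0,0,0,0]
    - [18,0,0,0,0,0,0]
    - [18,0,0,0,0,0,0]
    - [18,0,0,0,0,0,0]
    - [18,0,0,0,0,0,0]
    - [18,0,0,0,0,0,0]

```text
time_s: 34.75
position: [0.3884, -0.3376, -0.0043]
tcp_rot: [[-0.764, 0.645, 0.001], [0.645, 0.764, -0.002], [-0.002, -0.001, -1.0]]
force: [0.9, -0.9, 3.9]
opening: 0.29
grasp_force: 29.7
```

>>> drive_tool:
  steps:
    - [18,0,0,-0.1,0,0,0]
    - [18,0,0,-0.4,0,0,0]
    - [18,0,0,-0.83,0,0,0]
    - [18,0,0,-0.83,0,0,0]
    - [18,0,0,-0.83,0,0,0]

```text
time_s: 35.25
position: [0.3888, -0.3378, 0.0967]
tcp_rot: [[-0.764, 0.645, 0.003], [0.645, 0.764, -0.005], [-0.005, -0.002, -1.0]]
force: [0.3, 0.1, -0.2]
opening: 0.293
grasp_force: 29.6
```

```bash
python3 -c "
from h import *
print(read_state()['position'],read_state()['time_s'])
plan((440,-240,100,55),(440,180,95,90),(519.8,230,80,90))"
```

```text
[ 0.38876358 -0.33782244  0.09668313] 35.25
(440, -240, 100, 55) [0.199, 0.898, -0.03, -0.001, 0.003, -0.06] rows>= 3
  via [0.502, 0.717, 0.01, -0.0, -0.0, -0.102] rows>= 3
  via [0.387, 0.785, 0.01, -0.0, -0.0, -0.102] rows>= 3
  via [0.263, 0.835, 0.01, -0.0, -0.0, -0.102] rows>= 3
(440, 180, 95, 90) [0.133, 0.865, 0.01, -0.0, -0.0, -0.102] rows>= 3
(519.8, 230, 80, 90) [-0.665, 0.417, 0.125, 0.0, 0.0, 0.0] rows>= 2
```

>>> drive_tool:
  steps:
    - [18,0.2,0.898,-0.03,0,0.003,-0.06]
    - [18,0.2,0.898,-0.03,0,0.003,-0.06]
    - [18,0.2,0.898,-0.03,0,0.003,-0.06]
    - [18,0.2,0.898,-0.03,0,0.003,-0.06]
    - [18,0.2,0.898,-0.03,0,0.003,-0.06]

```text
time_s: 35.75
position: [0.4388, -0.2396, 0.0976]
tcp_rot: [[-0.819, 0.573, -0.004], [0.573, 0.819, 0.001], [0.004, -0.001, -1.0]]
force: [-0.2, 0.1, -1.2]
opening: 0.292
grasp_force: 29.6
```

>>> drive_tool:
  steps:
    - [18,0.502,0.717,0.01,0,0,-0.102]
    - [18,0.502,0.717,0.01,0,0,-0.102]
    - [18,0.502,0.717,0.01,0,0,-0.102]
    - [18,0.502,0.717,0.01,0,0,-0.102]
    - [18,0.502,0.717,0.01,0,0,-0.102]

```text
time_s: 36.25
position: [0.4402, -0.1364, 0.0974]
tcp_rot: [[-0.896, 0.443, -0.002], [0.443, 0.896, -0.001], [0.001, -0.001, -1.0]]
force: [0.4, -0.8, -1.1]
opening: 0.292
grasp_force: 29.6
```

>>> drive_tool:
  steps:
    - [18,0.387,0.785,0.01,0,0,-0.102]
    - [18,0.387,0.785,0.01,0,0,-0.102]
    - [18,0.387,0.785,0.01,0,0,-0.102]
    - [18,0.387,0.785,0.01,0,0,-0.102]
    - [18,0.387,0.785,0.01,0,0,-0.102]

```text
time_s: 36.75
position: [0.4407, -0.0312, 0.0963]
tcp_rot: [[-0.953, 0.302, -0.001], [0.302, 0.953, -0.0], [0.001, -0.001, -1.0]]
force: [0.5, -0.5, -0.3]
opening: 0.291
grasp_force: 29.6
```

>>> drive_tool:
  steps:
    - [18,0.263,0.835,0.01,0,0,-0.102]
    - [18,0.263,0.835,0.01,0,0,-0.102]
    - [18,0.263,0.835,0.01,0,0,-0.102]
    - [18,0.263,0.835,0.01,0,0,-0.102]
    - [18,0.263,0.835,0.01,0,0,-0.102]

```text
time_s: 37.25
position: [0.4403, 0.0741, 0.0951]
tcp_rot: [[-0.988, 0.153, -0.002], [0.153, 0.988, 0.0], [0.002, 0.0, -1.0]]
force: [0.1, -0.2, -0.4]
opening: 0.29
grasp_force: 29.6
```

>>> drive_tool:
  steps:
    - [18,0.133,0.865,0.01,0,0,-0.102]
    - [18,0.133,0.865,0.01,0,0,-0.102]
    - [18,0.133,0.865,0.01,0,0,-0.102]
    - [18,0.133,0.865,0.01,0,0,-0.102]
    - [18,0.133,0.865,0.01,0,0,-0.102]

```text
time_s: 37.75
position: [0.4396, 0.1791, 0.0939]
tcp_rot: [[-1.0, 0.001, -0.003], [0.001, 1.0, 0.0], [0.003, 0.0, -1.0]]
force: [-0.3, -0.8, -0.1]
opening: 0.29
grasp_force: 29.6
```

```bash
python3 - <<'E'
from h import *
print(read_state()['position'],read_state()['grasp_force'])
plan((519.8,230,80,90))
w=optics.capture("wrist");Q=cloud(w)*1000
m=(Q[...,2]>55)&(Q[...,2]<80)&(Q[...,0]>490)&(Q[...,0]<550)&(Q[...,1]>260); print(m.sum(), Q[m].mean(0) if m.any() else "")
E
```

```text
[0.43963107 0.17910294 0.09392045] 29.619652032852173
(519.8, 230, 80, 90) [-0.668, 0.425, 0.114, 0.0, -0.002, -0.001] rows>= 2
0
```

>>> drive_tool:
  steps:
    - [18,-0.33,0.21,0.05,0,-0.001,0]
    - [18,-0.668,0.425,0.114,0,-0.002,-0.001]
    - [18,-0.668,0.425,0.114,0,-0.002,-0.001]
    - [18,-0.668,0.425,0.114,0,-0.002,-0.001]
    - [18,-0.668,0.425,0.114,0,-0.002,-0.001]
    - [18,-0.668,0.425,0.114,0,-0.002,-0.001]

```text
time_s: 38.4
position: [0.5179, 0.2306, 0.0801]
tcp_rot: [[-1.0, -0.001, -0.002], [-0.001, 1.0, 0.0], [0.002, 0.0, -1.0]]
force: [-0.5, 1.1, -0.5]
opening: 0.289
grasp_force: 29.6
```

```bash
python3 - <<'E'
from h import *
print(read_state()['position'],read_state()['grasp_force'])
plan((519.5,230,0,90))
E
```

```text
[0.51787709 0.23061218 0.08012782] 29.61998015642166
(519.5, 230, 0, 90) [-0.015, -0.005, 0.668, 0.0, -0.001, 0.001] rows>= 2
```

>>> drive_tool:
  steps:
    - [18,-0.01,-0.005,0.1,0,-0.001,0.001]
    - [18,-0.01,-0.005,0.25,0,-0.001,0.001]
    - [18,-0.01,-0.005,0.4,0,-0.001,0.001]
    - [18,-0.01,-0.005,0.52,0,-0.001,0.001]
    - [18,-0.01,-0.005,0.6,0,-0.001,0.001]
    - [18,-0.01,-0.005,0.64,0,-0.001,0.001]
    - [18,-0.01,-0.005,0.64,0,-0.001,0.001]
    - [18,-0.01,-0.005,0.64,0,-0.001,0.001]

```text
time_s: 39.2
position: [0.5209, 0.2315, 0.0036]
tcp_rot: [[-1.0, -0.001, 0.002], [-0.001, 1.0, 0.001], [-0.002, 0.001, -1.0]]
force: [0.3, 0.4, -0.5]
opening: 0.294
grasp_force: 29.6
```

>>> drive_tool:
  steps:
    - [18,0.01,-0.01,0.012,0,0.001,0]
    - [18,0.01,-0.01,0.024,0,0.001,0]
    - [18,0.01,-0.01,0.032,0,0.001,0]
    - [18,0.01,-0.01,0.032,0,0.001,0]

```text
time_s: 39.6
position: [0.5195, 0.2303, -0.0002]
tcp_rot: [[-1.0, -0.001, 0.001], [-0.001, 1.0, 0.001], [-0.001, 0.001, -1.0]]
force: [0.6, -0.7, 1.5]
opening: 0.292
grasp_force: 29.6
```

>>> drive_tool:
  steps:
    - [45,0,0,0,0,0,0]
    - [45,0,0,0,0,0,0]
    - [45,0,0,0,0,0,0]
    - [45,0,0,0,0,0,0]
    - [45,0,0,-0.1,0,0,0]
    - [45,0,0,-0.4,0,0,0]
    - [45,0,0,-0.7,0,0,0]
    - [45,0,0,-0.9,0,0,0]

```text
time_s: 40.4
position: [0.5203, 0.2304, 0.1105]
tcp_rot: [[-1.0, -0.001, 0.003], [-0.001, 1.0, 0.002], [-0.003, 0.002, -1.0]]
force: [-0.1, 0.6, -0.2]
opening: 0.519
grasp_force: 0.0
```

```bash
python3 -c "
from h import *
print(read_state()['position'],read_state()['time_s'])
plan((450,200,120,80),(429,5.3,100,13))"
```

```text
[0.52029969 0.23042162 0.11054251] 40.4
(450, 200, 120, 80) [0.586, -0.253, -0.081, 0.001, 0.002, 0.117] rows>= 2
  via [-0.055, -0.814, 0.083, -0.0, 0.0, 0.39] rows>= 4
(429, 5.3, 100, 13) [-0.495, -0.649, 0.083, -0.0, 0.0, 0.39] rows>= 4
```

>>> drive_tool:
  steps:
    - [60,0.586,-0.253,-0.08,0,0,0.117]
    - [60,0.586,-0.253,-0.08,0,0,0.117]
    - [60,0.586,-0.253,-0.08,0,0,0.117]
    - [60,0.586,-0.253,-0.08,0,0,0.117]
    - [60,0.586,-0.253,-0.08,0,0,0.117]

```text
time_s: 40.9
position: [0.4508, 0.2, 0.1176]
tcp_rot: [[-0.985, 0.173, 0.003], [0.173, 0.985, 0.002], [-0.002, 0.002, -1.0]]
force: [-0.4, -0.2, -0.6]
opening: 0.684
grasp_force: 0.0
```

>>> drive_tool:
  steps:
    - [60,-0.055,-0.814,0.083,0,0,0.39]
    - [60,-0.055,-0.814,0.083,0,0,0.39]
    - [60,-0.055,-0.814,0.083,0,0,0.39]
    - [60,-0.055,-0.814,0.083,0,0,0.39]
    - [60,-0.055,-0.814,0.083,0,0,0.39]
    - [60,-0.055,-0.814,0.083,0,0,0.39]
    - [60,-0.055,-0.814,0.083,0,0,0.39]

```text
time_s: 41.6
position: [0.4391, 0.1027, 0.1069]
tcp_rot: [[-0.727, 0.686, 0.0], [0.686, 0.727, 0.001], [0.0, 0.001, -1.0]]
force: [-0.3, 1.4, -0.1]
opening: 0.691
grasp_force: 0.0
```

>>> drive_tool:
  steps:
    - [60,-0.495,-0.649,0.083,0,0,0.39]
    - [60,-0.495,-0.649,0.083,0,0,0.39]
    - [60,-0.495,-0.649,0.083,0,0,0.39]
    - [60,-0.495,-0.649,0.083,0,0,0.39]
    - [60,-0.495,-0.649,0.083,0,0,0.39]
    - [60,-0.495,-0.649,0.083,0,0,0.39]
    - [60,-0.495,-0.649,0.083,0,0,0.39]
    - [60,-0.495,-0.649,0.083,0,0,0.39]

```text
time_s: 42.4
position: [0.4281, 0.0055, 0.097]
tcp_rot: [[-0.227, 0.974, 0.0], [0.974, 0.227, 0.001], [0.001, 0.0, -1.0]]
force: [0.8, -0.1, -0.5]
opening: 0.686
grasp_force: 0.0
```

```bash
python3 - <<'E'
from h import *
s=read_state();print(s['position'],s["tcp_rot"][:,1],s['time_s'])
c=optics.capture("wrist"); P=cloud(c)*1000
hsv=cv2.cvtColor(c["color"],cv2.COLOR_BGR2HSV)
m=(P[...,2]>4)&(P[...,2]<22)&(np.hypot(P[...,0]-429,P[...,1]-5)<85)&(np.abs((P[...,0]-429)*np.cos(np.radians(13))+(P[...,1]-5)*np.sin(np.radians(13)))<16)
print([r for r in rect(c,m,.009) if r[3]>20])
t=optics.capture("top"); h=cv2.cvtColor(t["color"],cv2.COLOR_BGR2HSV); Pt=cloud(t)*1000
# bottles in block, top camera
b=(h[...,0]>100)&(h[...,0]<130)&(h[...,1]>90); print("caps",[r[:5] for r in rect(t,b,.066) if abs(r[1]-520)<40])
plan((429,5.3,-27,13))
E
```

```text
[0.42809597 0.00545081 0.09699645] [9.73890424e-01 2.27018415e-01 2.86061079e-04] 42.4
[([253, 174], 429.1, 6.0, 133.6, 15.3, -77.2)]
caps [([175, 200], 517.1, 229.8, 12.9, 9.6), ([157, 200], 520.6, 286.5, 13.7, 11.2)]
  via [-0.001, 0.004, 0.517, 0.0, -0.0, 0.0] rows>= 2
(429, 5.3, -27, 13) [-0.001, 0.004, 0.517, 0.0, -0.0, 0.0] rows>= 2
```

>>> drive_tool:
  steps:
    - [50,0,0.008,0.25,0,0,0]
    - [50,0,0.008,0.55,0,0,0]
    - [50,0,0.008,0.8,0,0,0]
    - [50,0,0.008,0.8,0,0,0]

```text
time_s: 42.9
position: [0.4266, 0.0059, -0.0018]
tcp_rot: [[-0.225, 0.974, -0.007], [0.974, 0.225, 0.003], [0.004, -0.006, -1.0]]
force: [-0.0, 1.3, 1.0]
opening: 0.579
grasp_force: 0.0
```

>>> drive_tool:
  steps:
    - [50,0,0,0.08,0,0,0]
    - [50,0,0,0.16,0,0,0]
    - [50,0,0,0.225,0,0,0]
    - [50,0,0,0.225,0,0,0]

```text
time_s: 43.3
position: [0.429, 0.0053, -0.0262]
tcp_rot: [[-0.225, 0.974, -0.0], [0.974, 0.225, 0.001], [0.001, 0.0, -1.0]]
force: [0.2, 0.4, -0.1]
opening: 0.572
grasp_force: 0.0
```

```bash
python3 -c "
from h import *
print(read_state()['position'],read_state()['force'])
plan((429.1,5.8,-27.8,13))"
```

```text
[ 0.42901208  0.0053039  -0.02623676] [ 0.21715856  0.42727534 -0.14313962]
(429.1, 5.8, -27.8, 13) [0.004, 0.002, 0.013, 0.0, -0.001, -0.0] rows>= 1
```

>>> drive_tool:
  steps:
    - [50,0.004,0.002,0.013,0,0,0]
    - [50,0.004,0.002,0.013,0,0,0]
    - [8,0.004,0.002,0.013,0,0,0]
    - [8,0.004,0.002,0.013,0,0,0]
    - [8,0.004,0.002,0.013,0,0,0]
    - [8,0.004,0.002,0.013,0,0,0]
    - [8,0.004,0.002,0.013,0,0,0]
    - [8,0.004,0.002,0.013,0,0,0]

```text
time_s: 44.1
position: [0.4291, 0.0058, -0.0276]
tcp_rot: [[-0.225, 0.974, 0.0], [0.974, 0.225, 0.001], [0.001, 0.0, -1.0]]
force: [-1.2, -0.6, 1.1]
opening: 0.168
grasp_force: 30.0
```

>>> drive_tool:
  steps:
    - [8,0,0,0,0,0,0]
    - [8,0,0,0,0,0,0]
    - [8,0,0,-0.1,0,0,0]
    - [8,0,0,-0.3,0,0,0]
    - [8,0,0,-0.6,0,0,0]
    - [8,0,0,-0.6,0,0,0]

```text
time_s: 44.7
position: [0.4313, 0.0053, 0.0472]
tcp_rot: [[-0.225, 0.974, 0.006], [0.974, 0.225, -0.001], [-0.002, 0.006, -1.0]]
force: [0.5, 0.2, -0.8]
opening: 0.166
grasp_force: 30.0
```

```bash
python3 -c "
from h import *
s=read_state();print(s['position'],s['grasp_force'],s['opening'])
plan((450,-110,50,4),(520.4,-245.8,40,-4.9))"
```

```text
[0.43126233 0.00534233 0.04718259] 29.988421015441418 0.16606347442233063
(450, -110, 50, 4) [-0.972, -0.064, -0.022, 0.004, 0.001, 0.105] rows>= 3
  via [-0.585, 0.253, 0.042, 0.0, -0.0, 0.052] rows>= 2
(520.4, -245.8, 40, -4.9) [-0.564, 0.298, 0.042, -0.0, -0.0, 0.052] rows>= 2
```

>>> drive_tool:
  steps:
    - [8,-0.972,-0.064,-0.022,0.004,0.001,0.105]
    - [8,-0.972,-0.064,-0.022,0.004,0.001,0.105]
    - [8,-0.972,-0.064,-0.022,0.004,0.001,0.105]
    - [8,-0.972,-0.064,-0.022,0.004,0.001,0.105]
    - [8,-0.972,-0.064,-0.022,0.004,0.001,0.105]

```text
time_s: 45.2
position: [0.4466, -0.1091, 0.0462]
tcp_rot: [[-0.068, 0.998, -0.009], [0.998, 0.068, 0.003], [0.004, -0.008, -1.0]]
force: [0.2, 0.0, -0.3]
opening: 0.164
grasp_force: 30.0
```

>>> drive_tool:
  steps:
    - [8,-0.585,0.253,0.042,0,0,0.052]
    - [8,-0.585,0.253,0.042,0,0,0.052]
    - [8,-0.585,0.253,0.042,0,0,0.052]
    - [8,-0.585,0.253,0.042,0,0,0.052]

```text
time_s: 45.6
position: [0.4816, -0.1757, 0.0408]
tcp_rot: [[0.008, 1.0, -0.009], [1.0, -0.008, 0.004], [0.004, -0.009, -1.0]]
force: [-0.0, -0.4, -0.8]
opening: 0.166
grasp_force: 30.0
```

>>> drive_tool:
  steps:
    - [8,-0.564,0.298,0.042,0,0,0.052]
    - [8,-0.564,0.298,0.042,0,0,0.052]
    - [8,-0.564,0.298,0.042,0,0,0.052]
    - [8,-0.564,0.298,0.042,0,0,0.052]
    - [8,-0.564,0.298,0.042,0,0,0.052]
    - [8,-0.564,0.298,0.042,0,0,0.052]

```text
time_s: 46.2
position: [0.5167, -0.2433, 0.036]
tcp_rot: [[0.085, 0.996, -0.008], [0.996, -0.085, 0.003], [0.002, -0.009, -1.0]]
force: [-0.1, 0.3, -0.7]
opening: 0.167
grasp_force: 30.0
```

```bash
python3 -c "
from h import *
s=read_state();print(s['position'],s['grasp_force'],s['opening'])
plan((520.4,-246,-20,-4.9))"
```

```text
[ 0.51672597 -0.24331924  0.03598765] 29.988336078822613 0.1667761997616257
(520.4, -246, -20, -4.9) [-0.021, 0.036, 0.466, -0.006, -0.002, -0.0] rows>= 2
```

>>> drive_tool:
  steps:
    - [8,-0.021,0.036,0.12,-0.006,-0.002,0]
    - [8,-0.021,0.036,0.25,-0.006,-0.002,0]
    - [8,-0.021,0.036,0.38,-0.006,-0.002,0]
    - [8,-0.021,0.036,0.46,-0.006,-0.002,0]
    - [8,-0.021,0.036,0.46,-0.006,-0.002,0]
    - [8,-0.021,0.036,0.46,-0.006,-0.002,0]

```text
time_s: 46.8
position: [0.5217, -0.248, -0.0189]
tcp_rot: [[0.087, 0.996, 0.002], [0.996, -0.087, -0.002], [-0.002, 0.002, -1.0]]
force: [0.9, 0.4, -0.2]
opening: 0.163
grasp_force: 30.0
```

```bash
python3 -c "
from h import *
s=read_state();print(s['position'],s['force'])
plan((520.4,-246,-23.3,-4.9))"
```

```text
[ 0.52168972 -0.24799942 -0.01886774] [ 0.93979211  0.355115   -0.20629957]
(520.4, -246, -23.3, -4.9) [0.016, -0.012, 0.037, 0.002, 0.001, -0.001] rows>= 1
```

>>> drive_tool:
  steps:
    - [8,0.016,-0.012,0.015,0.002,0.001,0]
    - [8,0.016,-0.012,0.028,0.002,0.001,0]
    - [8,0.016,-0.012,0.037,0.002,0.001,0]
    - [8,0.016,-0.012,0.037,0.002,0.001,0]

```text
time_s: 47.2
position: [0.5205, -0.2463, -0.0234]
tcp_rot: [[0.087, 0.996, -0.0], [0.996, -0.087, -0.001], [-0.001, -0.0, -1.0]]
force: [0.3, -0.4, -0.0]
opening: 0.172
grasp_force: 30.0
```

>>> drive_tool:
  steps:
    - [8,0,0,0.005,0,0,0]
    - [8,0,0,0.005,0,0,0]
    - [30,0,0,0.005,0,0,0]
    - [30,0,0,0.005,0,0,0]
    - [30,0,0,0.005,0,0,0]
    - [30,0,0,0.005,0,0,0]
    - [30,0,0,0.005,0,0,0]
    - [30,0,0,0.005,0,0,0]

```text
time_s: 48.0
position: [0.5204, -0.2463, -0.0242]
tcp_rot: [[0.087, 0.996, -0.001], [0.996, -0.087, -0.0], [-0.0, -0.0, -1.0]]
force: [0.7, -0.3, 0.2]
opening: 0.343
grasp_force: 0.0
```

>>> drive_tool:
  steps:
    - [30,0,0,-0.05,0,0,0]
    - [30,0,0,-0.15,0,0,0]
    - [30,0,0,-0.3,0,0,0]
    - [30,0,0,-0.6,0,0,0]
    - [30,0,0,-0.9,0,0,0]
    - [30,0,0,-0.9,0,0,0]

```text
time_s: 48.6
position: [0.5241, -0.2487, 0.0898]
tcp_rot: [[0.087, 0.996, 0.009], [0.996, -0.087, -0.007], [-0.007, 0.01, -1.0]]
force: [1.1, -0.5, 0.6]
opening: 0.342
grasp_force: 0.0
```

>>> drive_tool:
  steps:
    - [60,0,-0.8,-0.2,0,0,0]
    - [60,0,-0.8,-0.2,0,0,0]
    - [60,0,-0.8,-0.2,0,0,0]
    - [60,0,-0.8,-0.2,0,0,0]
    - [60,0,-0.8,-0.2,0,0,0]

```text
time_s: 49.1
position: [0.4262, -0.2389, 0.1083]
tcp_rot: [[0.087, 0.996, 0.002], [0.996, -0.087, -0.002], [-0.002, 0.002, -1.0]]
force: [0.4, 0.3, 0.7]
opening: 0.661
grasp_force: 0.0
```

```bash
python3 - <<'E'
from h import *
s=read_state();print(s['position'],s['time_s'],s["grasp_force"])
t=optics.capture("top"); c=optics.capture("scene"); pickle.dump((t,c),open("end.pkl","wb"))
a=cv2.resize(t["color"][130:258,95:395],(800,341),interpolation=cv2.INTER_CUBIC)
b=cv2.resize(c["color"][140:275,140:340],(380,256),interpolation=cv2.INTER_CUBIC); e=cv2.resize(c["color"][190:275,225:340],(346,256),interpolation=cv2.INTER_CUBIC)
o=np.zeros((600,800,3),np.uint8); o[:341]=a; o[344:600,:380]=b; o[344:600,400:746]=e; cv2.imwrite("pics/end.png",o)
E
```

```text
[ 0.42618031 -0.23885838  0.10829202] 49.1 0.0
```

View pics/end.png

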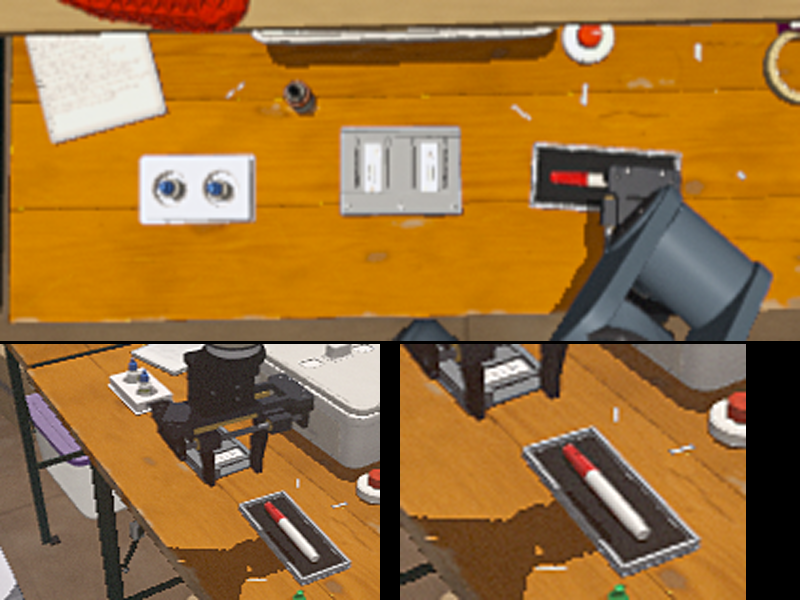

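The final view shows both bottles upright in their wells (170,188) and (218,188), both cassettes seated (373,165) and (429,165), and the marker lengthways in the tray (600,490). The dropper and timer haven't moved. I'll wait a moment, check the marker is still, and hand in.

>>> drive_tool:
  steps:
    - [60,0,0,0,0,0,0]
    - [60,0,0,0,0,0,0]
    - [60,0,0,0,0,0,0]
    - [60,0,0,0,0,0,0]
    - [60,0,0,0,0,0,0]
    - [60,0,0,0,0,0,0]
    - [60,0,0,0,0,0,0]
    - [60,0,0,0,0,0,0]

```text
time_s: 50.0
position: [0.4249, -0.238, 0.108]
tcp_rot: [[0.087, 0.996, -0.0], [0.996, -0.087, -0.001], [-0.001, -0.0, -1.0]]
force: [-0.3, -0.4, -0.4]
opening: 0.686
grasp_force: 0.0
```

```bash
python3 - <<'E'
from h import *
t0,c0=pickle.load(open("end.pkl","rb")); c=optics.capture("scene")
roi=(slice(205,262),slice(262,325)); d=np.abs(c["color"][roi].astype(int)-c0["color"][roi]).max(-1)
n=(d>60).sum(); print("changed px round tray",n)
if n<25: print(order.hand_in())
E
```

```text
changed px round tray 9
the job is handed in; nothing more can be done
None
```

The job is handed in at about 50 s of robot time: both cassettes lie flat under the lips of their bays, both blue-capped bottles stand in their wells, and the marker lies lengthways in the tray, with everything released and the dropper and timer not touched.

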